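Unclamp a bite-rim mould with a hex key and unload the castings

ROBOT

A 6-joint arm with a two-finger parallel gripper is mounted at the origin on the work surface. World frame = base frame: x ahead of the robot, y to its left, z up, the work surface at z = 0. Lengths are in m, angles in rad, forces in N, time in s.
With the tool pointing down it reaches from about 0.425 to 0.95 m from the base axis. Payload 3.5 kg.
Tool frame: the origin (TCP) lies midway between the tips of the shut fingers; the grasp point (between the pads) lies 19 mm behind it; z points along the fingers, x is the direction in which the jaws open and shut, and the axes are right-handed (so a half turn about z gives the same grasp; the last joint's range is limited). The gripper opens to 85 mm and grips with 20 to 120 N. Pads are 22 mm wide; open, the fingers measure 114 mm over their backs; the gripper's body (76 mm by 85 mm) begins 54 mm behind the grasp point. The pads swing forward as they close: fully open they stand 13 mm farther back than shut.
Start: joints at [1.143, 0.286, 1.577, -0, 1.279, -0.15], TCP at [0.185, 0.649, 0.231] pointing down, gripper open.
Joint ranges: [-2.77, 2.77], [-0.9, 2.22], [0.21, 2.48], [-1.53, 4.67], [0.24, 2.81], [-2.84, 2.84]. Speed limits (rad/s): [2.79, 2.79, 3.14, 3.14, 3.14, 3.14].

INTERFACE

Orientations are given as a unit quaternion [x, y, z, w].
In Python, from plant import readout, optics, ctrl gives the robot as it stands. The module is installed in compiled form; this text tells all that it offers.
- The arm moves only by the shell command python3 -m crank 'ROWS' [OPENING] [FORCE]. ROWS is text: rows parted by semicolons, each of 6 numbers parted by spaces: the shift along the tool's x, y, z in mm, then the turn, a rotation vector about the tool's x, y, z in rad. In form: dx dy dz ax ay az; .... A call has 1 to 5 rows; each row shifts and turns the commanded pose from where the row before left it, along the tool's axes as they then stand; what a row does not reach is not made up. A row lasts 1/8 s, in which the tool goes at most 62.5 mm and 10.7 degrees, less where a joint would pass 70% of its speed; a pose out of reach is approached as far as the arm can. A call is refused whole if a number of a shift passes 62.5 or a number of a turn 0.188, either way. A call with a gripper value outside its range is refused whole. OPENING is the opening, from -1 (shut) to 1 (fully open), set as the call begins (- or left out, the last holds). The fingers move at their own pace and stop on an object; FORCE is the grip in N (left out, the last holds). Time passes only in rows, so rows that do not move let the fingers close. It gives the time, the measured TCP pose, the force and the opening at its end, in the units of the state.
- readout.get_state(): the state, without advancing time (a new reading comes with each control period).
- optics.read_camera(name): name is "side" or "top" or "wrist"; returns the picture (480x640x3 uint8, red, green, blue); there is no depth.
- optics.calibration(name): a dict with "mtx" (3x3 intrinsics, pixels), "dist_coeffs" ([k1, k2, p1, p2, k3] as OpenCV has them; the pictures are not rectified), "rvec" (rotation vector, rad) and "tvec" (3), from world to camera coordinates, as OpenCV has them; the wrist camera has in their place "tool_from_camera" (4x4, takes a point from camera to tool coordinates, whose origin is the TCP and whose axes are the tool frame's). Camera axes: x right, y down, z forward; pixel columns grow to the right and rows downward; lengths in m; the calibration is good to about 2 mm. A picture is of the moment at which its call begins: read the wrist's pose just before it. calibration takes no time and is no camera call.
- ctrl.sign_off(): hands the job in, once; it reports no verdict.
Trained networks look in the newest picture that a camera, given by its name, has taken for a name from the list of things; names that differ only in an ending like _2 or _b are one class to them, and where a whole thing is asked for, a point or a joint stands for the part that bears it (a point fixed in the world has none). Each returns a list of dicts, best first, with "p" (0 to 1); they miss things now and then, are a little off and sometimes report something else, mostly with a low value. They report only what shows in the picture. A call takes as long as a camera call. They do not tell look-alikes from the thing itself.
- optics.recognise(camera, thing): "xy" ([column, row] as shares, 0 to 1, of the picture: columns of its width, rows of its height, amid what is visible of it).
The state is a dict: "time": time; "qpos": joint angles; "dq": joint speeds; "joint_efforts": joint torques, N m; "eef_pos": TCP position; "tcp_rot": TCP orientation; "contact_force": force on the tool from outside, world axes, zero at the start; "wrist_torque": the same for the moment, N m; "opening": opening from 0.0 (shut) to 1.0 (fully open).
Only numpy, scipy, OpenCV 4.12 (cv2) and the standard library are available. Lean on these libraries where they do the work, as an engineer would, in place of code of your own. Each camera call takes 0.05 s, during which the arm holds its last target.

TASK

Unload the bite-rim mould. With the thick T-handle hex key from the rack, undo both turn clamps: seat the key fully home in each clamp screw's socket before you turn it, then turn it anticlockwise about a quarter turn until its dog points away from the hold-down bar. Put the key back upright in the rack, lay the bar flat on the cork mat, and lift every cast rim out of its cavity and set it lying flat in the white tray, without disturbing the spirit lamp, beaker or mixing bowl.

Things in the scene. Friction and masses are not known exactly. Their poses are not given: they have to be found in the camera images.
- mould: fixed aluminium mould, 160 x 236 mm (x, y), flat face at z = 30 mm; origin: centre of its underside. Four horseshoe cavities 10 mm deep (floor z = 20 mm) centred at x = +-35, y = +-39 mm, arch outward (+-x), 2 mm clear round the casting. The bar's ends rest on blocks (top z = 47.5 mm) at x = 0, y = +-97 mm. Clamp screws at (-35, +95) mm (a) and (+35, -95) mm (b)
- clamp_a_socket (a point): centre of the floor of the hex socket in clamp screw a; z up; turns with the screw, +x along its dog. The screw is a dark steel hub 38 mm in diameter, its top 18 mm above this point: a round counterbore 25 mm wide and 4 mm deep, below it the hex socket 14 mm deep, 18 mm across flats. Hexagon corners point along +x and every 60 deg from it
- clamp_b_socket (a point): the same point in clamp screw b
- clamp_a (a joint): angle of clamp screw a, rad: 0 = dog square across the end of the bar; grows anticlockwise seen from above, to a stop at 1.75; at 1.2 or more the dog is clear of the bar. The dog is an arm 18 mm wide, 12 mm thick, reaching 44 mm from the axis, 1.5 mm above the bar when shut. Stays where left (friction 0.06 N m). Starts at 0 to 0.3
- clamp_b (a joint): the same for clamp screw b, also anticlockwise to open
- key: the hex key that fits: steel hexagonal shank 17 mm across flats, 84 mm long, pointing down, end chamfered 4 mm; over it a black collar 38 mm wide, z = 84 to 92 mm, and a black T-handle bar 100 x 18 mm, z = 92 to 126 mm, along its x. Origin: centre of the shank's lower end, z up. Hexagon corners point along +x and every 60 deg from it. 0.14 kg. Starts upright in either rack hole
- key_tip (a point): centre of the lower end of the thick key's shank (equal to the key's origin), axes as the key's. Fully home, it lies on the socket's floor
- thin_key: a thinner T-handle hex key, 8 mm across flats, handle 72 x 14 mm: too small for these screws; starts in the other rack hole. Origin at the shank's lower end
- rack: fixed grey key rack, a plate 190 x 50 mm on two end legs, top 90 mm above the bench; origin: centre of its underside, long side along its x. Two square holes 24 mm wide at x = +-55 mm; a key hangs in a hole by its collar, its lower end 6 mm above the bench
- rack_hole1 (a point): centre of the mouth of the rack hole at x = -55 mm, at the plate's top
- rack_hole2 (a point): centre of the mouth of the rack hole at x = +55 mm, at the plate's top
- bar: flat steel hold-down bar 14 mm thick, 216 mm long (y), 46 mm wide in its middle 140 mm and 26 mm at the ends, with a grip rib 18 mm wide (x), 80 mm long (y), 22 mm high in the middle of its top (36 mm high in all). Origin: centre of its underside. 0.4 kg. Starts across the middle of the mould on the rests, over the legs of the castings, its ends under the dogs
- mat: fixed cork mat 250 x 84 mm, 4 mm thick, long side along its x; origin: centre of its underside. The bar lies along it
- tray: fixed white tray 230 x 180 mm outside (its x, y), rim 10 mm high, walls and floor 4 mm; origin: centre of its underside
- rim1: cast pink acrylic bite rim, a flat horseshoe 54 mm (x) by 64 mm (y), 26 mm high; origin: its centre, at half height. Arch at +x: its middle is a straight band 12 mm thick, x = 15 to 27, y = -16 to 16 mm; legs at y = +-(20 to 32) mm run back to x = -27 mm, 40 mm open between. 55 g. Starts in a mould cavity, 16 mm proud of the face, or is absent (None): two to four are there
- rim2: the same as rim1
- rim3: the same as rim1
- rim4: the same as rim1
- spirit_lamp: glass spirit lamp, unlit, 76 mm in diameter, 95 mm high, bystander; origin: centre of its foot
- beaker: steel beaker 72 mm in diameter, 95 mm high, bystander; origin: centre of its foot
- bowl: green mixing bowl 110 mm in diameter, 60 mm high, bystander; origin: centre of its foot
Mind the look-alikes: they are no part of the job. Leave any red or turquoise look-alike of the key alone.

How it is judged:
By the outcome, as a careful person would: the job done as asked, in the order asked, and still so for the second after the job is handed in, with the robot touching nothing.
Of rim1, rim2, rim3, rim4 only 2 to 4 are there at a start; the rules pass over those that are not, and their reading is None.
At some moment in a run one of rim1, rim2, rim3, rim4, bar may be knocked a few centimetres aside while the robot is not near it.
Once in a run the grip may slacken for a moment while it holds something.
It also fails if it takes over 210 s, if anything falls off the work surface, if the arm or the gripper's body presses on something with over 40 N, if the wrist force passes 120 N, or if a joint passes its speed limit or range.

## Working session

There is one attempt and no reset: what is moved stays moved. The work goes in short steps, Python scripts to look and compute and a shell command to move; the robot and the scene stay as the last step left them, time stands still between calls to the robot, and variables do not carry over. Pictures are saved under pics/ and viewed, and the job is handed in when it is done.

```bash
mkdir -p pics; ls
cat > h.py <<'E'
import numpy as np, cv2
from scipy.spatial.transform import Rotation as R
from plant import readout, optics, ctrl
def snap(cam,name):
    im=optics.read_camera(cam); cv2.imwrite(f'pics/{name}.png',im[:,:,::-1]); return im
def cal(cam,st=None):
    c=optics.calibration(cam); K=np.array(c['mtx']);d=np.array(c['dist_coeffs'])
    if cam=='wrist':
        T=np.eye(4); T[:3,:3]=R.from_quat(st['tcp_rot']).as_matrix(); T[:3,3]=st['eef_pos']
        M=np.linalg.inv(T@np.array(c['tool_from_camera']))
    else:
        M=np.eye(4); M[:3,:3]=R.from_rotvec(np.array(c['rvec']).ravel()).as_matrix(); M[:3,3]=np.array(c['tvec']).ravel()
    return K,d,M
def proj(C,P):
    K,d,M=C; P=np.atleast_2d(P).astype(float)
    return cv2.projectPoints(P,cv2.Rodrigues(M[:3,:3])[0],M[:3,3],K,d)[0].reshape(-1,2)
def unproj(C,px,z):
    K,d,M=C; n=cv2.undistortPoints(np.array(px,float).reshape(-1,1,2),K,d).reshape(-1,2)
    r=np.c_[n,np.ones(len(n))]@M[:3,:3]; o=-M[:3,:3].T@M[:3,3]
    return o+r*((z-o[2])/r[:,2])[:,None]
E
python3 - <<'E'
from h import *
s=readout.get_state()
for k,v in s.items(): print(k,np.round(v,4))
for c in ['side','top','wrist']: snap(c,c+'0')
for c in ['side','top']:
    K,d,M=cal(c); print(c,K.round(1).tolist(),d, 'pos',(-M[:3,:3].T@M[:3,3]).round(3))
print(optics.calibration('wrist'))
E
```

```text
pics
time 0.0
qpos [ 1.143   0.2872  1.5782  0.      1.2786 -0.15  ]
dq [ 0.0001 -0.0008  0.002   0.0001  0.0005  0.0003]
joint_efforts [-2.20000e-03 -4.05978e+01 -2.92628e+01 -2.00000e-04  5.90000e-03
  0.00000e+00]
eef_pos [0.1848 0.6485 0.2299]
tcp_rot [ 7.982e-01  6.024e-01 -1.000e-03  6.000e-04]
contact_force [-0.4638 -1.3471  0.0541]
wrist_torque [-0.0089 -0.006  -0.027 ]
opening 1.0033
side [[533.3, 0.0, 310.7], [0.0, 533.3, 243.9], [0.0, 0.0, 1.0]] [-0.05111166  0.          0.          0.          0.        ] pos [ 0.108 -0.818  0.778]
top [[439.8, 0.0, 321.1], [0.0, 439.8, 233.4], [0.0, 0.0, 1.0]] [-0.08614422  0.          0.          0.          0.        ] pos [ 0.289 -0.016  1.117]
{'mtx': array([[426.72996968,   0.        , 320.80462887],
       [  0.        , 426.72996968, 244.26386092],
       [  0.        ,   0.        ,   1.        ]]), 'dist_coeffs': array([-0.02824364,  0.        ,  0.        ,  0.        ,  0.        ]), 'tool_from_camera': array([[ 9.99999905e-01,  4.22352327e-04,  1.03867312e-04,
         6.15652702e-05],
       [-4.34242355e-04,  9.56027632e-01,  2.93276282e-01,
        -7.46708395e-02],
       [ 2.45658995e-05, -2.93276300e-01,  9.56027725e-01,
        -1.42663232e-01],
       [ 0.00000000e+00,  0.00000000e+00,  0.00000000e+00,
         1.00000000e+00]])}
```

View pics/top0.png

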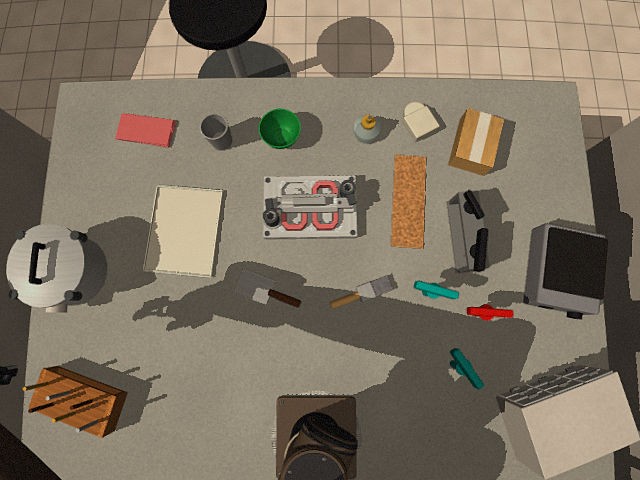

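View pics/side0.png

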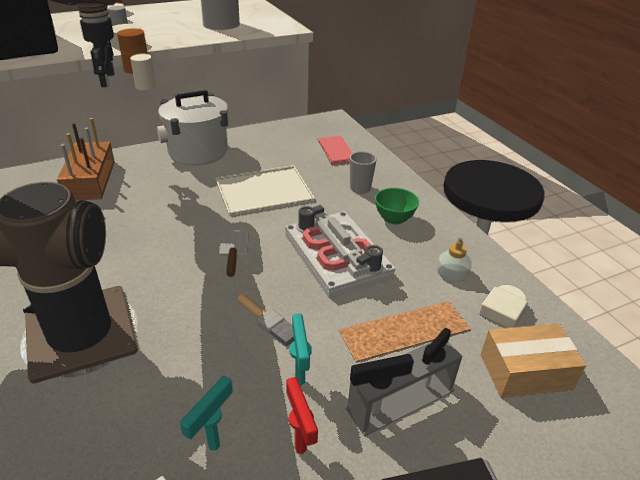

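View pics/wrist0.png

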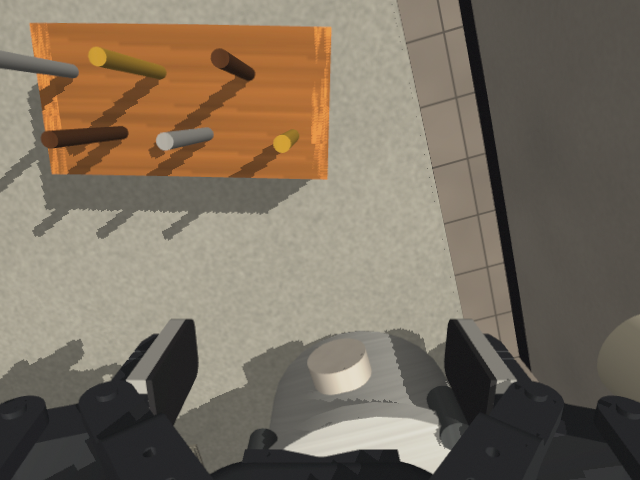

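Top view: mould at (310,207), tray (185,230), mat (408,200), rack (468,230) with a thick key near (480,250) and the thin one near (473,205). Turquoise and red look-alikes lie to the lower right. Zooming.

Run:
```python
import cv2,numpy as np
t=cv2.imread('pics/top0.png');s=cv2.imread('pics/side0.png')
a=cv2.resize(t[165:285,250:370],(600,600),interpolation=cv2.INTER_CUBIC)
b=cv2.resize(t[165:285,380:500],(600,600),interpolation=cv2.INTER_CUBIC)
c=cv2.resize(s[190:310,270:430],(800,600),interpolation=cv2.INTER_CUBIC)
cv2.imwrite('pics/za.png',a);cv2.imwrite('pics/zb.png',b);cv2.imwrite('pics/zc.png',c)
```

```text
(no output)
```

View pics/za.png

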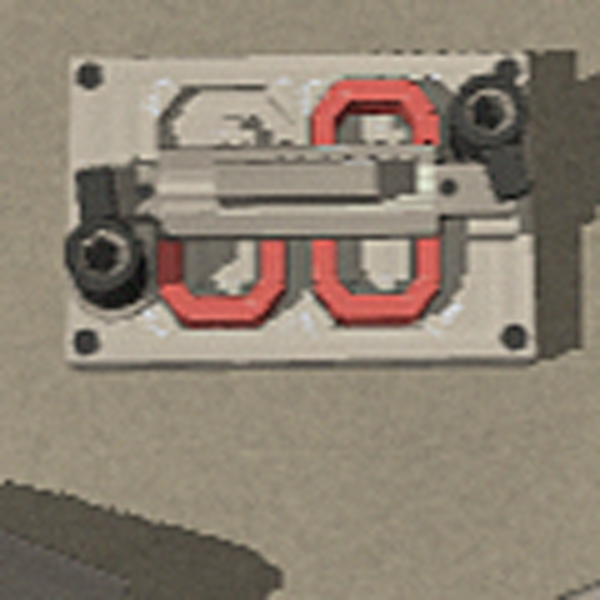

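View pics/zb.png

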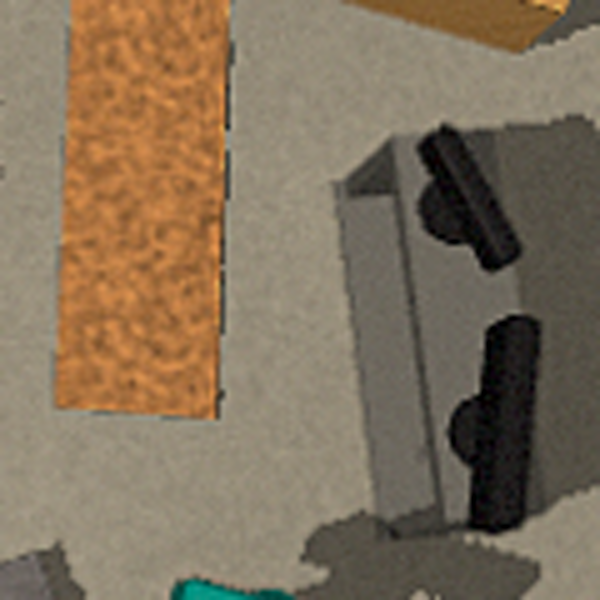

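View pics/zc.png

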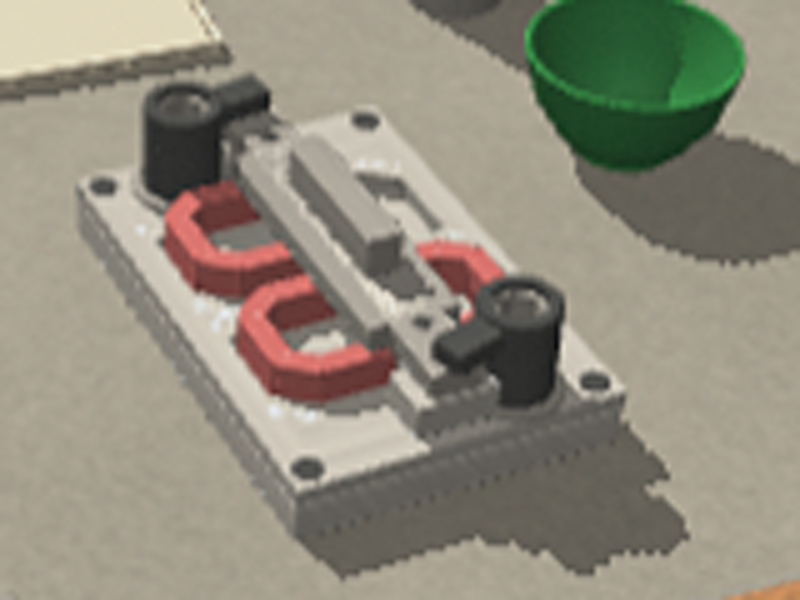

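Run:
```python
from h import *
C=cal('top')
z5=lambda l,ox,oy:[(x/5+ox-.4,y/5+oy-.4) for x,y in l]
print('mould corners TL TR BR BL',unproj(C,z5([(70,57),(528,55),(535,358),(68,360)],250,165),.03).round(4).tolist())
print('hub a,b',unproj(C,z5([(99,254),(489,110)],250,165),.078).round(4).tolist())
print('rack plate',unproj(C,z5([(400,137),(443,530)],380,165),.09).round(4).tolist())
print('keys collar thin thick',unproj(C,z5([(447,208),(480,430)],380,165),.092).round(4).tolist())
print('handles thin thick',unproj(C,z5([(436,135),(505,260),(515,325),(497,522)],380,165),.126).round(4).tolist())
print('mat',unproj(C,[(394,155),(427,157),(424,248),(391,246)],.004).round(4).tolist())
print('tray',unproj(C,[(160,187),(224,189),(213,277),(148,271)],.01).round(4).tolist())
S=cal('side')
for n,p in [('mat',[(340,331),(456,303),(470,328),(357,358)])]: print(n,unproj(S,p,.004).round(4).tolist())
for c in ['top','side']:
  for t in ['key','thin_key','clamp_a','clamp_b','rim1','tray','mat','bar','mould','rack']:
    optics  
    print(c,t,[(round(r['p'],2),np.round(np.array(r['xy'])*[640,480]).tolist()) for r in optics.recognise(c,t)][:4])
```

```text
mould corners TL TR BR BL [[0.6488, 0.1339, 0.03], [0.6497, -0.1031, 0.03], [0.4903, -0.1042, 0.03], [0.4893, 0.1308, 0.03]]
hub a,b [[0.5328, 0.1105, 0.078], [0.6054, -0.0796, 0.078]]
rack plate [[0.589, -0.3535, 0.09], [0.3964, -0.3626, 0.09]]
keys collar thin thick [[0.5527, -0.3738, 0.092], [0.4439, -0.3828, 0.092]]
handles thin thick [[0.5795, -0.359, 0.126], [0.519, -0.3879, 0.126], [0.488, -0.3905, 0.126], [0.3962, -0.3759, 0.126]]
mat [[0.7165, -0.2104, 0.004], [0.7114, -0.2994, 0.004], [0.4642, -0.2796, 0.004], [0.4695, -0.1944, 0.004]]
tray [[0.6266, 0.4121, 0.01], [0.6201, 0.2402, 0.01], [0.389, 0.2586, 0.01], [0.4034, 0.4279, 0.01]]
mat [[0.4688, -0.1963, 0.004], [0.7277, -0.2215, 0.004], [0.7108, -0.2912, 0.004], [0.4676, -0.2693, 0.004]]
top key [(0.91, [465.0, 367.0]), (0.76, [435.0, 291.0]), (0.75, [489.0, 313.0]), (0.67, [479.0, 250.0])]
top thin_key [(0.64, [470.0, 204.0])]
top clamp_a [(0.85, [272.0, 215.0]), (0.81, [348.0, 187.0]), (0.58, [461.0, 227.0])]
top clamp_b [(0.85, [272.0, 215.0]), (0.81, [348.0, 187.0]), (0.58, [461.0, 227.0])]
top rim1 [(0.79, [292.0, 
[... 167 characters left out ...]
mat [(0.93, [407.0, 200.0])]
top bar [(0.85, [308.0, 204.0])]
top mould [(0.42, [294.0, 224.0])]
top rack [(0.58, [461.0, 229.0])]
side key [(0.92, [382.0, 371.0]), (0.88, [300.0, 421.0]), (0.79, [210.0, 415.0]), (0.7, [301.0, 348.0])]
side thin_key [(0.61, [439.0, 351.0])]
side clamp_a [(0.86, [372.0, 257.0]), (0.61, [306.0, 217.0])]
side clamp_b [(0.86, [372.0, 257.0]), (0.61, [306.0, 217.0])]
side rim1 [(0.62, [329.0, 261.0]), (0.49, [359.0, 242.0])]
side tray [(0.7, [259.0, 190.0])]
side mat [(0.89, [403.0, 328.0]), (0.7, [381.0, 371.0]), (0.21, [455.0, 260.0])]
side bar [(0.94, [338.0, 240.0])]
side mould [(0.73, [340.0, 261.0]), (0.4, [396.0, 203.0])]
side rack [(0.95, [410.0, 391.0])]
```

```bash
cat >> h.py <<'E'
def yaw(q): x=R.from_quat(q).as_matrix()[:,0]; return np.arctan2(x[1],x[0])
def plan(pos=None,ya=None):
    """translation first in the present tool axes, then turn to tool-down with yaw ya"""
    s=readout.get_state(); Rm=R.from_quat(s['tcp_rot']); p=np.array(s['eef_pos'])
    if pos is not None:
        d=np.array(pos)-p; t=Rm.inv().apply(d)*1000; n=int(np.ceil(np.linalg.norm(t)/60)); 
        print('shift mm',t.round(1),'n',n,'per row',(t/max(n,1)).round(1))
    if ya is not None:
        T=R.from_matrix(np.c_[[np.cos(ya),np.sin(ya),0],[np.sin(ya),-np.cos(ya),0],[0,0,-1]])
        rv=(Rm.inv()*T).as_rotvec(); n=int(np.ceil(np.abs(rv).max()/.18))
        print('turn',rv.round(4),'n',n,'per row',(rv/max(n,1)).round(4))
    print('now',p.round(4),'yaw',round(np.degrees(yaw(s['tcp_rot'])),2),'q6',round(s['qpos'][5],2),'t',s['time'],'F',np.round(s['contact_force'],1),'op',round(s['opening'],3))
E
python3 -c "
from h import *
plan([.56,.015,.28],np.pi/2)"
```

```text
shift mm [-507.   534.5  -48.7] n 13 per row [-39.   41.1  -3.7]
turn [-0.      0.     -0.2778] n 2 per row [-0.      0.     -0.1389]
now [0.185  0.6491 0.2313] yaw 74.08 q6 -0.15 t 1.15 F [ 0.1  0.  -0.7] op 1.003
```

```bash
python3 -m crank '-39 41 -10 0 0 0;-39 41 -10 0 0 0;-39 41 -10 0 0 0;-39 41 -10 0 0 0;-39 41 -8 0 0 0'
python3 -m crank '-39 41 0 0 0 0;-39 41 0 0 0 0;-39 41 0 0 0 0;-39 41 0 0 0 0;-39 41 0 0 0 0'
python3 -m crank '-39 41 0 0 0 0;-39 41 0 0 0 0;-39 41 0 0 0 -0.139;0 0 0 0 0 -0.139;0 0 0 0 0 0'
python3 - <<'E'
from h import *
s=readout.get_state(); snap('wrist','w1'); plan()
E
```

```text
time: 1.78
eef_pos: [0.3295, 0.4039, 0.2801]
tcp_rot: [0.798, 0.603, 0.001, 0.0]
contact_force: [0.7, -1.0, -0.2]
opening: 1.0
time: 2.4
eef_pos: [0.4731, 0.1599, 0.2797]
tcp_rot: [0.798, 0.602, 0.001, 0.0]
contact_force: [1.2, 0.1, -0.3]
opening: 1.0
time: 3.02
eef_pos: [0.5587, 0.0147, 0.2792]
tcp_rot: [0.708, 0.706, -0.0, -0.0]
contact_force: [-0.8, -0.7, -0.2]
opening: 1.002
now [0.5585 0.0153 0.2793] yaw 89.86 q6 -1.72 t 3.075 F [0.6 0.9 0.2] op 1.005
```

View pics/w1.png

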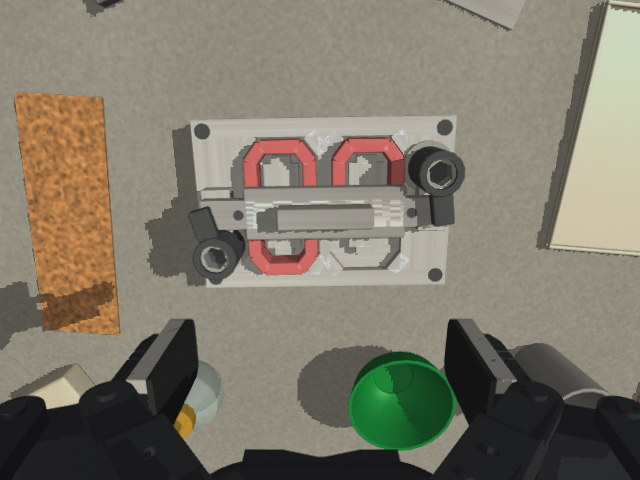

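```bash
cat >> h.py <<'E'
def zoom(src,x0,y0,w,h,f,name):
    im=cv2.imread(f'pics/{src}.png')[y0:y0+h,x0:x0+w]
    im=cv2.resize(im,None,fx=f,fy=f,interpolation=cv2.INTER_CUBIC); cv2.imwrite(f'pics/{name}.png',im)
E
python3 - <<'E'
from h import *
zoom('w1',180,105,290,195,2.75,'w1z'); zoom('w1',400,130,80,110,6,'w1a'); zoom('w1',180,195,80,100,6,'w1b')
E
```

```text
(no output)
```

View pics/w1z.png

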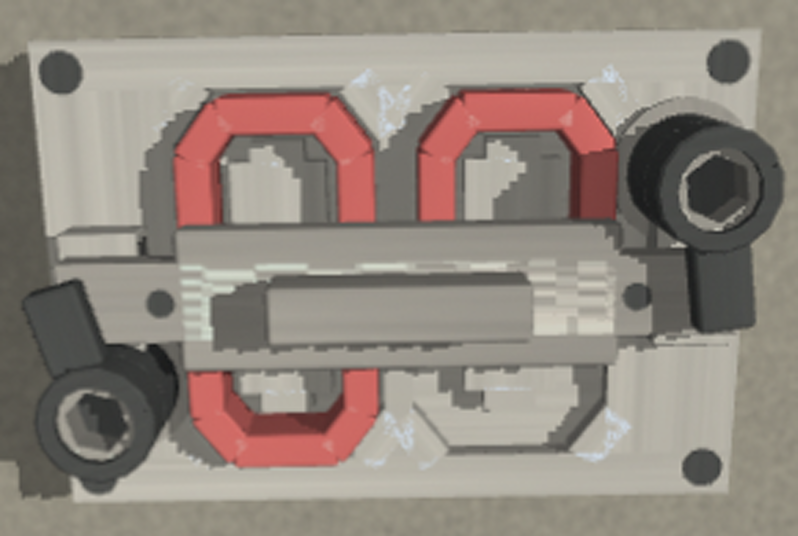

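View pics/w1a.png

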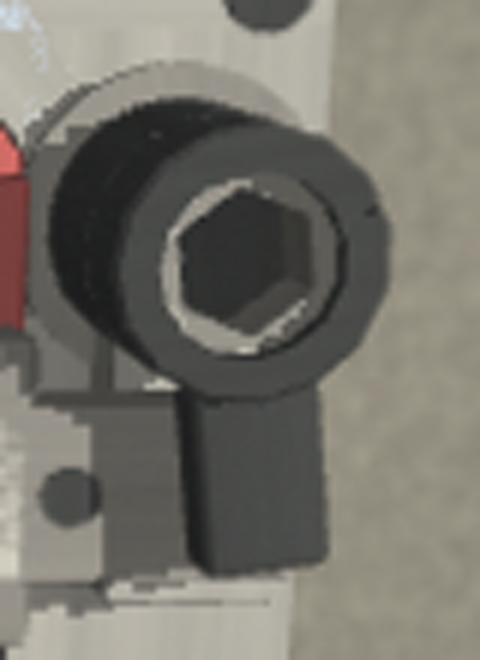

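View pics/w1b.png

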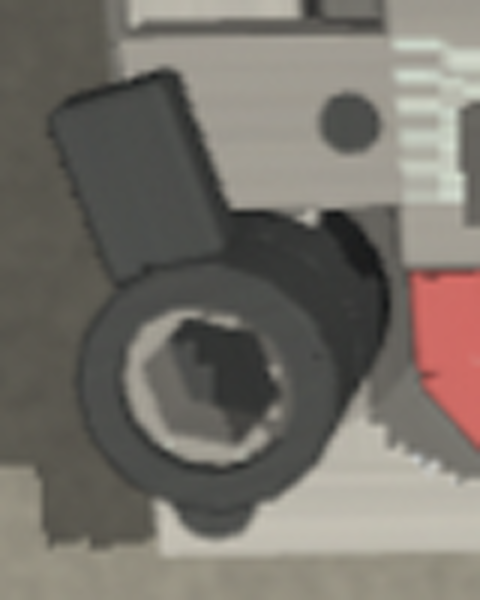

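```bash
cat > m.py <<'E'
from h import *
from scipy.optimize import least_squares
s=readout.get_state(); C=cal('wrist',s)
z=lambda l,x0,y0,f:np.array([(x0+x/f-.5+.5/f,y0+y/f-.5+.5/f) for x,y in l])
cp=z([(30,43),(760,30),(728,492),(75,500)],180,105,2.75)
W=unproj(C,cp,.03); print(W.round(4).tolist())
loc=np.array([(-80,-118),(-80,118),(80,118),(80,-118)])/1000
f=lambda v:np.c_[loc@np.array([[np.cos(v[2]),np.sin(v[2])],[-np.sin(v[2]),np.cos(v[2])]])+v[:2]]-W[:,:2]
r=least_squares(lambda v:f(v).ravel(),[.57,.015,0]); print('mould',r.x.round(4),(f(r.x)*1000).round(1).tolist())
x,y,t=r.x; Rm=np.array([[np.cos(t),-np.sin(t)],[np.sin(t),np.cos(t)]])
a=Rm@[-.035,.095]+[x,y]; b=Rm@[.035,-.095]+[x,y]; print('a',a,'b',b)
ha=z([(254,262)],400,130,6); hb=z([(208,385)],180,195,6)
for h in (.074,.078,.082,.086,.09,.095): print(h,unproj(C,np.r_[ha,hb],h)[:,:2].round(4).tolist())
# dog yaw: edges on dog top
E
python3 m.py
```

```text
[[0.4889, -0.0999, 0.03], [0.4853, 0.1351, 0.03], [0.645, 0.1378, 0.03], [0.6476, -0.0978, 0.03]]
mould [0.5667 0.0188 0.0137] [[-0.6, -0.4], [-0.2, 0.6], [0.1, 0.1], [0.7, -0.3]]
a [0.53042679 0.11329731] b [ 0.60301559 -0.07572879]
0.074 [[0.5303, 0.114], [0.6034, -0.0767]]
0.078 [[0.5297, 0.1129], [0.602, -0.0756]]
0.082 [[0.5292, 0.1117], [0.6007, -0.0746]]
0.086 [[0.5287, 0.1106], [0.5993, -0.0735]]
0.09 [[0.5281, 0.1095], [0.5979, -0.0725]]
0.095 [[0.5275, 0.1081], [0.5962, -0.0711]]
```

The 20 mm empty cavity is at lower right, so three rims are present. I'll take a second view with the wrist turned half round, to cancel camera offset.

```bash
python3 -m crank '0 0 0 0 0 0.185;0 0 0 0 0 0.185;0 0 0 0 0 0.185;0 0 0 0 0 0.185;0 0 0 0 0 0.185' >/dev/null
python3 -m crank '0 0 0 0 0 0.185;0 0 0 0 0 0.185;0 0 0 0 0 0.185;0 0 0 0 0 0.185;0 0 0 0 0 0.185' >/dev/null
python3 -m crank '0 0 0 0 0 0.185;0 0 0 0 0 0.185;0 0 0 0 0 0.185;0 0 0 0 0 0.185;0 0 0 0 0 0.185' >/dev/null
python3 -m crank '0 0 0 0 0 0.185;0 0 0 0 0 0.182;0 0 0 0 0 0'
python3 - <<'E'
from h import *
s=readout.get_state(); snap('wrist','w2'); plan()
C=cal('wrist',s)
for p in ([.5304,.1133,.077],[.603,-.0757,.077]):
    u,v=proj(C,p)[0]; print(u,v)
np.save('s2.npy',np.r_[s['eef_pos'],s['tcp_rot']])
E
```

```text
time: 5.32
eef_pos: [0.5583, 0.0163, 0.2795]
tcp_rot: [0.708, -0.706, 0.0, -0.0]
contact_force: [0.5, 0.1, -1.4]
opening: 1.0
now [0.5584 0.0161 0.2795] yaw -89.83 q6 1.42 t 5.375 F [-0.9 -0.5 -1. ] op 0.997
206.0097057636454 240.61475152022666
436.31428787637446 153.83512759314237
```

View pics/w2.png

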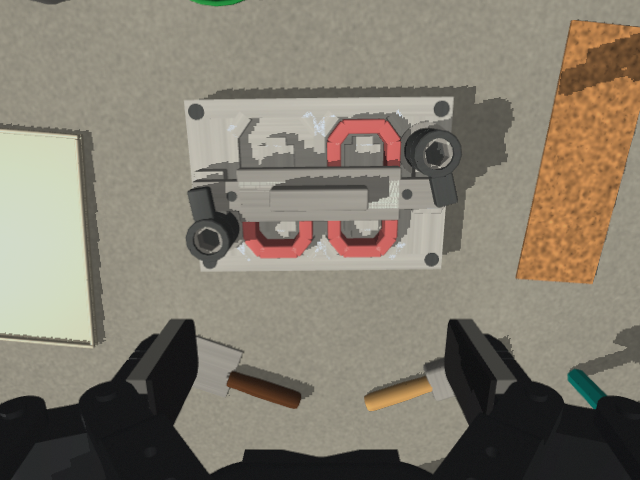

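Run:
```python
from h import *
zoom('w2',175,85,290,195,2.75,'w2z'); zoom('w2',180,180,80,100,6,'w2a'); zoom('w2',395,115,80,110,6,'w2b')
```

```text
(no output)
```

View pics/w2z.png

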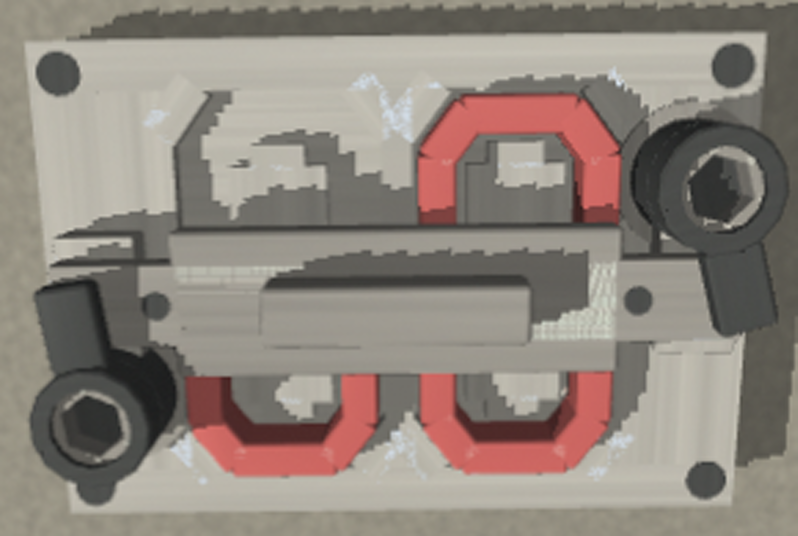

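View pics/w2a.png

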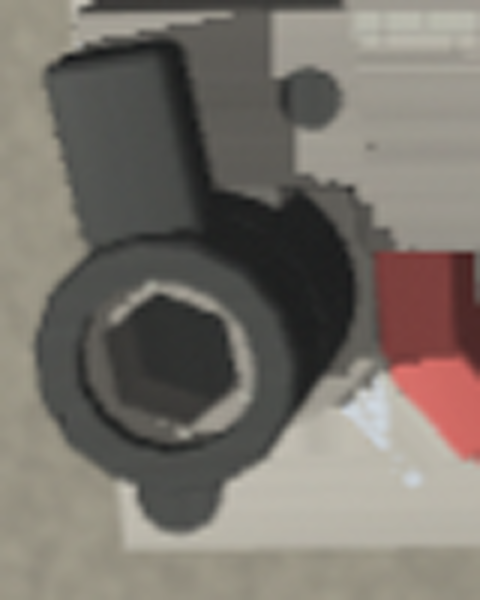

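View pics/w2b.png

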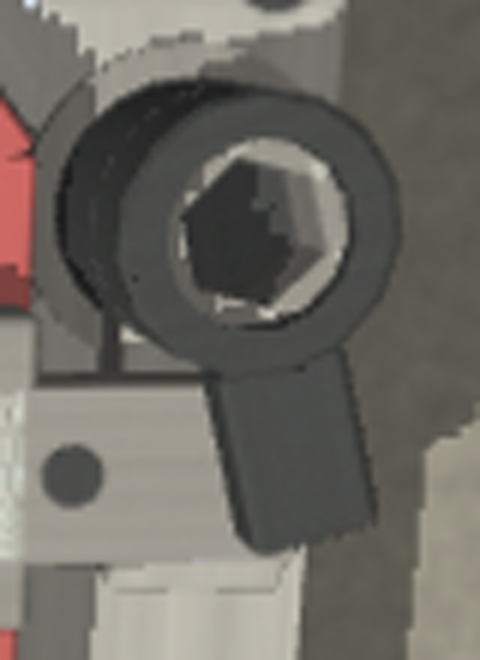

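```bash
cat > m2.py <<'E'
from h import *
from scipy.optimize import least_squares
v=np.load('s2.npy'); S2=dict(eef_pos=v[:3],tcp_rot=v[3:]); C2=cal('wrist',S2)
ps=R.from_matrix(np.c_[[np.cos(np.radians(89.86)),np.sin(np.radians(89.86)),0],[np.sin(np.radians(89.86)),-np.cos(np.radians(89.86)),0],[0,0,-1]]).as_quat()
C1=cal('wrist',dict(eef_pos=[.5585,.0153,.2793],tcp_rot=ps))
z=lambda l,x0,y0,f:np.array([(x0+x/f-.5+.5/f,y0+y/f-.5+.5/f) for x,y in l])
def fit(W,loc):
    f=lambda v:loc@np.array([[np.cos(v[2]),np.sin(v[2])],[-np.sin(v[2]),np.cos(v[2])]])+v[:2]-W[:,:2]
    r=least_squares(lambda v:f(v).ravel(),[.57,.015,0]); return r.x,(f(r.x)*1000).round(1)
L1=np.array([(-80,-118),(-80,118),(80,118),(80,-118)])/1000
L2=np.array([(80,118),(80,-118),(-80,-118),(-80,118)])/1000
m1,e1=fit(unproj(C1,z([(30,43),(760,30),(728,492),(75,500)],180,105,2.75),.03),L1)
m2,e2=fit(unproj(C2,z([(25,42),(766,33),(732,505),(70,512)],175,85,2.75),.03),L2)
print(m1.round(4),m2.round(4),e1.tolist(),e2.tolist()); m=(m1+m2)/2; print('mould',m.round(4))
x,y,t=m; Rm=np.array([[np.cos(t),-np.sin(t)],[np.sin(t),np.cos(t)]])
print('a',Rm@[-.035,.095]+[x,y],'b',Rm@[.035,-.095]+[x,y])
for h in (.074,.077,.080,.083):
  w1=unproj(C1,np.r_[z([(254,262)],400,130,6),z([(208,385)],180,195,6)],h)
  w2=unproj(C2,np.r_[z([(168,360)],180,180,6),z([(260,232)],395,115,6)],h)
  print(h,w1[:,:2].round(4).tolist(),w2[:,:2].round(4).tolist(),((w1+w2)/2)[:,:2].round(4).tolist())
def ang(C,l,x0,y0):
  w=unproj(C,z(l,x0,y0,6),.075); d=w[1]-w[0]; return np.degrees(np.arctan2(d[1],d[0])).round(1)
print('a yaw',ang(C2,[(85,240),(48,80)],180,180),ang(C2,[(200,225),(168,40)],180,180),ang(C1,[(320,395),(328,560)],400,130),ang(C1,[(190,395),(212,570)],400,130))
print('b yaw',ang(C2,[(215,385),(250,545)],395,115),ang(C2,[(345,350),(377,520)],395,115),ang(C1,[(118,280),(52,122)],180,195),ang(C1,[(225,250),(165,70)],180,195))
E
python3 m2.py
```

```text
[0.5666 0.0187 0.0137] [0.5667 0.0176 0.0135] [[-0.5, -0.4], [-0.2, 0.6], [0.0, 0.1], [0.6, -0.2]] [[0.2, 0.1], [0.2, -0.1], [-0.2, 0.1], [-0.2, -0.2]]
mould [0.5667 0.0181 0.0136]
a [0.5303744  0.11264629] b [ 0.6029474  -0.07638588]
0.074 [[0.5301, 0.1139], [0.6033, -0.0768]] [[0.5304, 0.1127], [0.6032, -0.0778]] [[0.5302, 0.1133], [0.6032, -0.0773]]
0.077 [[0.5297, 0.1131], [0.6022, -0.076]] [[0.5313, 0.1119], [0.6035, -0.0769]] [[0.5305, 0.1125], [0.6028, -0.0765]]
0.08 [[0.5293, 0.1123], [0.6012, -0.0752]] [[0.5322, 0.1111], [0.6037, -0.0761]] [[0.5307, 0.1117], [0.6025, -0.0757]]
0.083 [[0.5289, 0.1114], [0.6002, -0.0744]] [[0.5331, 0.1102], [0.604, -0.0753]] [[0.531, 0.1108], [0.6021, -0.0749]]
a yaw 8.1 5.6 7.7 11.2
b yaw -163.5 -164.3 -162.4 -166.0
```

```bash
python3 -m crank '57 17 0 0 0 0;57 17 0 0 0 0;57 17 0 0 0 0;57 17 0 0 0 0;57 17 0 0 0 0' >/dev/null
python3 -m crank '57 17 0 0 0 0;54 17 0 0 0 0;0 0 0 0 0 0;0 0 0 0 0 0'
python3 - <<'E'
from h import *
s=readout.get_state(); snap('wrist','w3'); plan()
np.save('s3.npy',np.r_[s['eef_pos'],s['tcp_rot']])
E
```

```text
time: 6.5
eef_pos: [0.4396, -0.3801, 0.2792]
tcp_rot: [0.707, -0.707, -0.0, -0.0]
contact_force: [0.7, 1.0, -0.2]
opening: 1.001
now [ 0.4399 -0.3796  0.2793] yaw -89.91 q6 0.68 t 6.55 F [ 1.  -0.   0.2] op 0.996
```

View pics/w3.png

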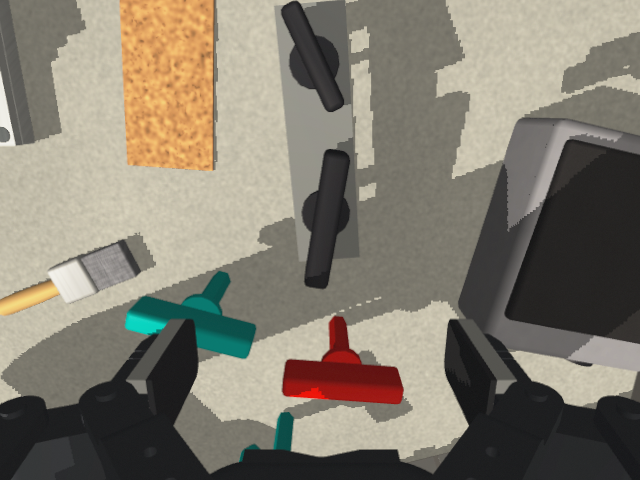

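Run:
```python
from h import *
zoom('w3',260,0,120,300,2,'t1');zoom('w3',290,140,80,150,4,'w3z')
```

```text
(no output)
```

View pics/w3z.png

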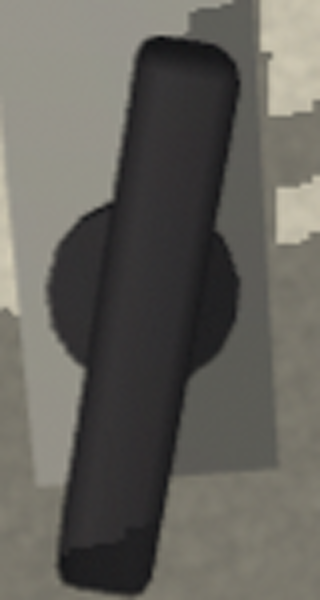

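Run:
```python
from h import *
v=np.load('s3.npy');C=cal('wrist',dict(eef_pos=v[:3],tcp_rot=v[3:]))
z=lambda l,x0,y0,f:np.array([(x0+x/f-.5+.5/f,y0+y/f-.5+.5/f) for x,y in l])
w=unproj(C,z([(188,60),(104,585),(137,60),(60,575),(238,75),(150,590)],290,140,4),.132);print(w.round(4).tolist())
for i in (0,2,4):
  d=w[i]-w[i+1];print(np.linalg.norm(d),np.degrees(np.arctan2(d[1],d[0])))
print((w[0]+w[1])/2)
c=unproj(C,z([(144,288)],290,140,4),.098);print('collar',c)
t=unproj(C,[(292,2),(336,108)],.132);print('thin',np.linalg.norm(t[0]-t[1]))
print('rack corners',unproj(C,z([(37,486),(276,468)],290,140,4),.09).round(4), unproj(C,[(276,5),(346,0)],.09).round(4))
```

```text
[[0.4883, -0.3905, 0.132], [0.3937, -0.3762, 0.132], [0.4883, -0.382, 0.132], [0.3957, -0.3682, 0.132], [0.4858, -0.3989, 0.132], [0.3927, -0.3847, 0.132]]
0.09566328353789347 -8.575156367641963
0.09364139295923128 -8.465195263307706
0.09419307907203708 -8.692220430159487
[ 0.44100139 -0.38338015  0.132     ]
collar [[ 0.44165242 -0.38370117  0.098     ]]
thin 0.0678738367320733
rack corners [[ 0.3981 -0.3619  0.09  ]
 [ 0.4021 -0.411   0.09  ]] [[ 0.5878 -0.3485  0.09  ]
 [ 0.5909 -0.3974  0.09  ]]
```

```bash
python3 -m crank '0 0 0 0 0 0.076;0 0 0 0 0 0.076;0 0 0 0 0 0' 0
python3 -c "
from h import *
plan([.4413,-.3835,.105],np.radians(-98.6))"
```

```text
time: 6.92
eef_pos: [0.4403, -0.379, 0.2795]
tcp_rot: [-0.653, 0.758, -0.0, 0.0]
contact_force: [0.2, 0.3, -0.4]
opening: 0.5
shift mm [  4.3  -1.6 174.5] n 3 per row [ 1.4 -0.5 58.2]
turn [-0.0003 -0.      0.0016] n 1 per row [-0.0003 -0.      0.0016]
now [ 0.4403 -0.379   0.2795] yaw -98.51 q6 0.83 t 6.925 F [ 0.2  0.3 -0.4] op 0.5
```

```bash
python3 -m crank '4.3 -1.6 0 0 0 0;0 0 60 0 0 0;0 0 55 0 0 0;0 0 40 0 0 0;0 0 19 0 0 0'
python3 -m crank '0 0 0 0 0 0;0 0 0 0 0 0;0 0 0 0 0 0' -1 70
python3 -c "
from h import *
plan([.4413,-.3835,.105],np.radians(-98.6)); snap('wrist','w4')"
```

```text
time: 7.55
eef_pos: [0.4396, -0.3838, 0.1025]
tcp_rot: [-0.652, 0.758, 0.002, 0.0]
contact_force: [0.4, 0.1, -0.0]
opening: 0.498
time: 7.92
eef_pos: [0.4412, -0.386, 0.1072]
tcp_rot: [-0.651, 0.759, -0.002, -0.0]
contact_force: [0.1, -0.0, -0.4]
opening: 0.195
shift mm [-2.5  0.3  2.2] n 1 per row [-2.5  0.3  2.2]
turn [-0.0024 -0.0023 -0.0019] n 1 per row [-0.0024 -0.0023 -0.0019]
now [ 0.4412 -0.386   0.1072] yaw -98.71 q6 0.83 t 7.925 F [ 0.1 -0.  -0.4] op 0.195
```

View pics/w4.png

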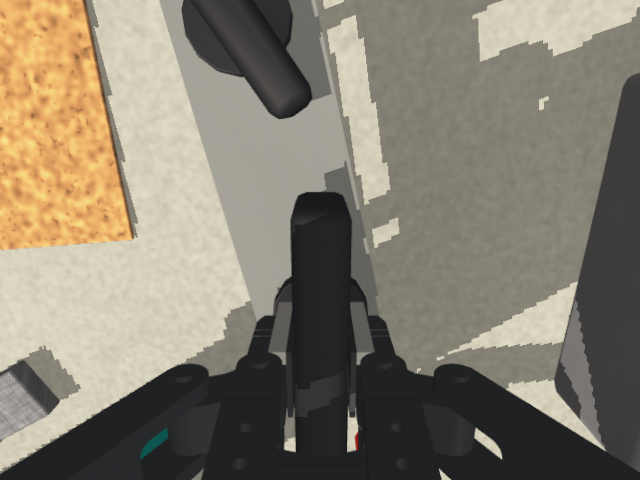

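```bash
python3 -m crank '0 0 -15 0 0 0;0 0 -30 0 0 0;0 0 -40 0 0 0;0 0 -35 0 0 0;0 0 0 0 0 0' -1 100
python3 -c "
from h import *
plan([.5304,.1126,.22],np.radians(-82)); snap('wrist','w5')
snap('side','s5')"
```

```text
time: 8.6
eef_pos: [0.442, -0.3869, 0.2308]
tcp_rot: [-0.651, 0.759, -0.005, -0.0]
contact_force: [-0.1, 0.9, -2.3]
opening: 0.189
shift mm [-507.2  -11.6    7.5] n 9 per row [-56.4  -1.3   0.8]
turn [-0.0063 -0.0077 -0.2918] n 2 per row [-0.0032 -0.0038 -0.1459]
now [ 0.442  -0.3869  0.2308] yaw -98.72 q6 0.83 t 8.6 F [-0.1  0.9 -2.3] op 0.189
```

View pics/w5.png

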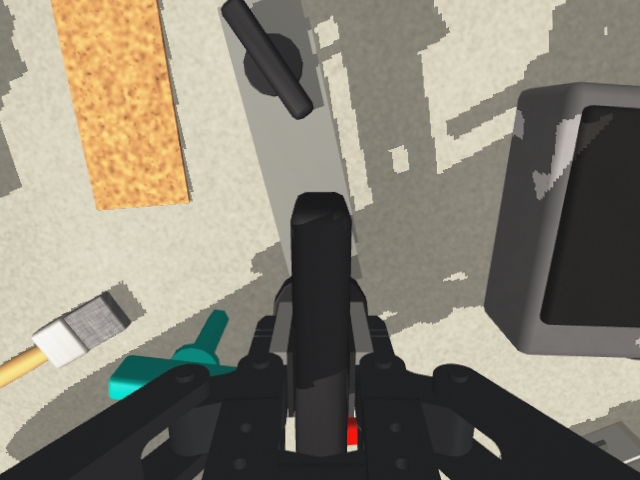

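View pics/s5.png

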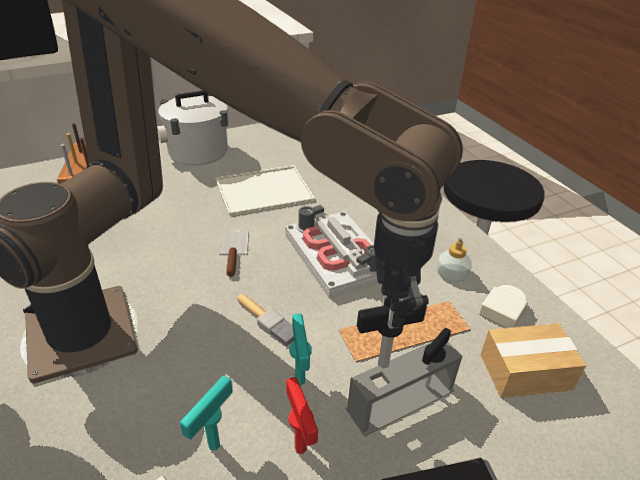

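Key is held, shank straight. Clamp b first (closer).

```bash
python3 -m crank '0 0 0 -0.003 -0.004 -0.144;0 0 0 -0.003 -0.004 -0.144;0 0 0 0 0 -0.144' 
python3 -c "
from h import *
plan([.6029,-.0764,.21],np.radians(-74))"
```

```text
time: 9.07
eef_pos: [0.4396, -0.384, 0.2224]
tcp_rot: [0.8, -0.6, -0.007, -0.002]
contact_force: [0.0, -0.2, -2.0]
opening: 0.194
shift mm [-249.2 -243.2   14.6] n 6 per row [-41.5 -40.5   2.4]
turn [0.0054 0.014  0.0053] n 1 per row [0.0054 0.014  0.0053]
now [ 0.4396 -0.384   0.2224] yaw -73.7 q6 0.39 t 9.075 F [ 0.  -0.2 -2. ] op 0.194
```

```bash
python3 -m crank '-41.5 -40.5 0 0.004 0.01 0;-41.5 -40.5 0 0 0 0;-41.5 -40.5 0 0 0 0;-41.5 -40.5 0 0 0 0;-41.5 -40.5 0 0 0 0' 
python3 -m crank '-41 -40 0 0 0 0;0 0 0 0 0 0;0 0 0 0 0 0' 
python3 -c "
from h import *
plan([.6029,-.0764,.20],np.radians(-74)); snap('wrist','w6'); snap('side','s6');snap('top','t6')
"
```

```text
time: 9.7
eef_pos: [0.5772, -0.1275, 0.2228]
tcp_rot: [0.799, -0.602, -0.002, 0.001]
contact_force: [1.5, 0.2, -2.0]
opening: 0.191
time: 10.07
eef_pos: [0.6039, -0.0791, 0.2234]
tcp_rot: [0.799, -0.601, -0.001, 0.001]
contact_force: [-0.0, 0.6, -2.1]
opening: 0.192
shift mm [-2.9  0.1 23.4] n 1 per row [-2.9  0.1 23.4]
turn [0.003  0.0009 0.0012] n 1 per row [0.003  0.0009 0.0012]
now [ 0.6039 -0.0791  0.2234] yaw -73.93 q6 0.99 t 10.075 F [-0.   0.6 -2.1] op 0.192
```

View pics/w6.png

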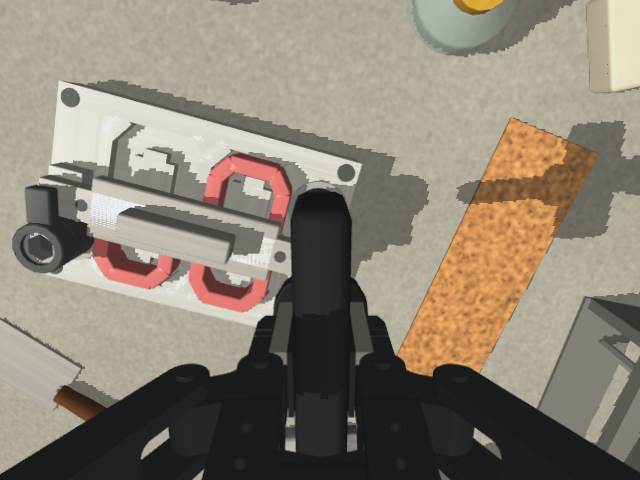

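View pics/s6.png

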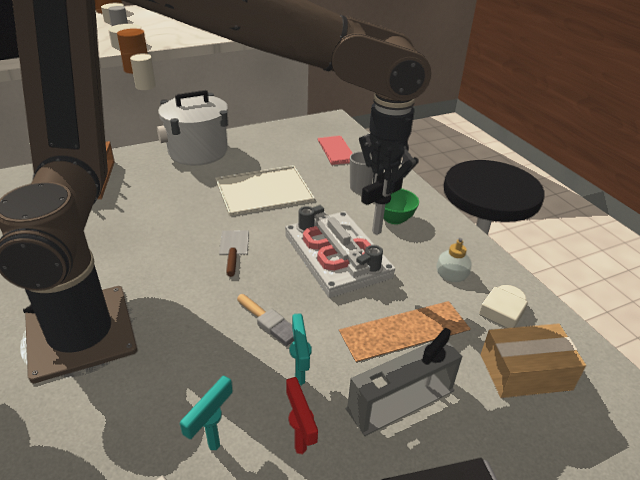

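```bash
python3 -m crank '-2.9 0 15 0.003 0 0;0 0 15 0 0 0;0 0 7 0 0 0;0 0 0 0 0 0' 
python3 -c "
from h import *
plan([.6029,-.0764,.185],np.radians(-74)); snap('side','s7');snap('top','t7')
zoom('s7',330,180,100,100,6,'s7z');zoom('t7',310,150,80,80,7,'t7z')
s=readout.get_state();M=R.from_quat(s['tcp_rot']).as_matrix();p=np.array(s['eef_pos'])
tip=p+M[:,2]*.101;top=p-M[:,2]*0.02
C=cal('side');print(proj(C,[tip,top,[.6029,-.0764,.077]]))
"
```

```text
time: 10.72
eef_pos: [0.6035, -0.0764, 0.1871]
tcp_rot: [0.799, -0.602, 0.0, -0.001]
contact_force: [0.1, 0.1, -1.2]
opening: 0.193
shift mm [-0.2  0.6  2.1] n 1 per row [-0.2  0.6  2.1]
turn [-0.0015  0.0006  0.0004] n 1 per row [-0.0015  0.0006  0.0004]
now [ 0.6035 -0.0764  0.1871] yaw -73.98 q6 1.0 t 10.725 F [ 0.1  0.1 -1.2] op 0.193
[[374.56862797 245.83463323]
 [380.28244195 197.52460788]
 [373.25511145 249.99276352]]
```

View pics/s7z.png

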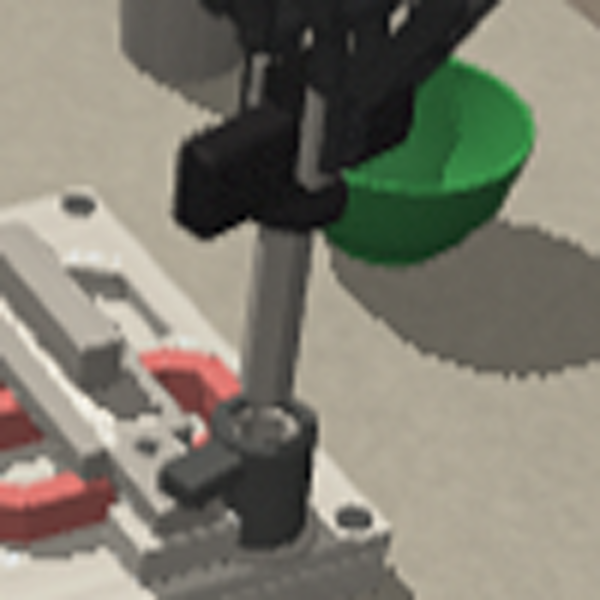

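View pics/t7z.png

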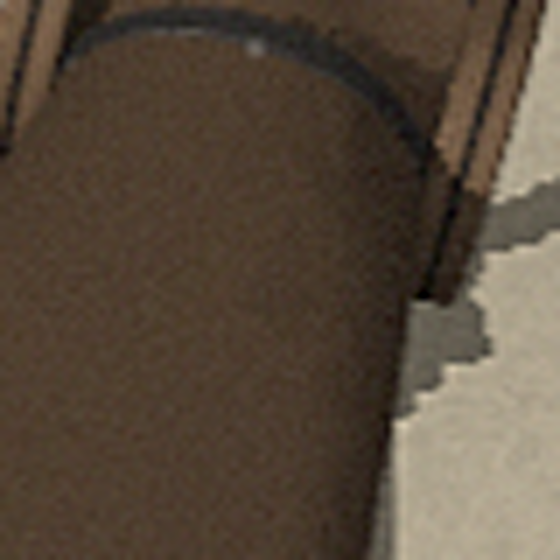

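```bash
python3 -m crank '-0.2 0.5 4 0 0 0;0 0 4 0 0 0;0 0 3 0 0 0;0 0 0 0 0 0' 
python3 -m crank '0 0 3 0 0 0;0 0 3 0 0 0;0 0 0 0 0 0' 
python3 -m crank '0 0 3 0 0 0;0 0 0 0 0 0'
```

```text
time: 11.32
eef_pos: [0.6035, -0.0763, 0.1771]
tcp_rot: [0.799, -0.602, 0.001, -0.001]
contact_force: [-0.6, 0.6, -1.4]
opening: 0.192
time: 11.7
eef_pos: [0.6035, -0.0764, 0.1711]
tcp_rot: [0.799, -0.602, 0.001, -0.001]
contact_force: [0.2, -0.3, -1.4]
opening: 0.185
time: 11.95
eef_pos: [0.6039, -0.0767, 0.1685]
tcp_rot: [0.799, -0.602, 0.002, -0.001]
contact_force: [-0.1, -1.2, -1.7]
opening: 0.188
```

```bash
python3 -m crank '0 0 3 0 0 0;0 0 0 0 0 0'; python3 -m crank '0 0 3 0 0 0;0 0 0 0 0 0'; python3 -m crank '0 0 3 0 0 0;0 0 0 0 0 0'
python3 -c "
from h import *
plan();snap('side','s8');zoom('s8',330,180,100,100,6,'s8z')"
```

```text
time: 12.2
eef_pos: [0.6038, -0.0767, 0.1653]
tcp_rot: [0.799, -0.602, 0.002, -0.001]
contact_force: [1.2, -1.6, -2.6]
opening: 0.192
time: 12.45
eef_pos: [0.6038, -0.0767, 0.1623]
tcp_rot: [0.799, -0.602, 0.002, -0.001]
contact_force: [0.8, -2.2, -1.2]
opening: 0.19
time: 12.7
eef_pos: [0.6041, -0.0766, 0.1601]
tcp_rot: [0.799, -0.602, 0.002, -0.001]
contact_force: [0.6, -1.7, 0.7]
opening: 0.192
now [ 0.6041 -0.0766  0.1601] yaw -73.97 q6 1.0 t 12.7 F [ 0.6 -1.7  0.7] op 0.192
```

View pics/s8z.png

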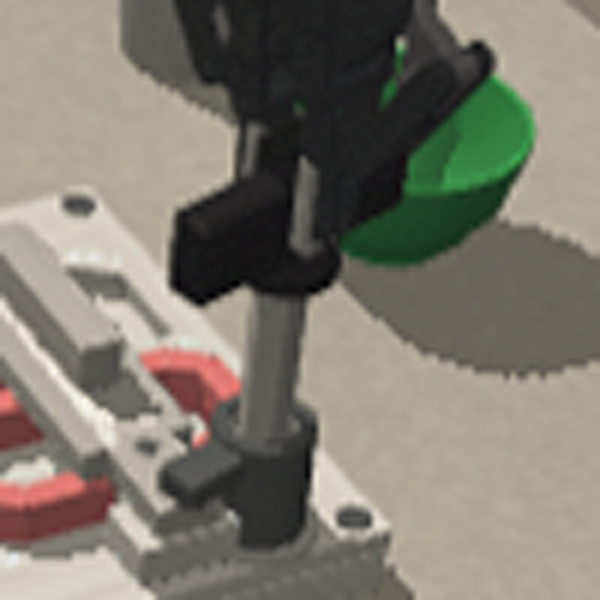

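```bash
python3 -m crank '0 0 2 0 0 0;0 0 0 0 0 0'; python3 -m crank '0 0 2 0 0 0;0 0 0 0 0 0'
python3 -c "
from h import *
plan()"
```

```text
time: 13.0
eef_pos: [0.6044, -0.0766, 0.16]
tcp_rot: [0.799, -0.602, 0.002, -0.001]
contact_force: [-1.7, -0.9, 7.7]
opening: 0.193
time: 13.25
eef_pos: [0.6048, -0.0767, 0.1599]
tcp_rot: [0.799, -0.602, 0.002, -0.001]
contact_force: [-3.5, -0.2, 13.8]
opening: 0.193
now [ 0.6048 -0.0767  0.1599] yaw -73.96 q6 1.0 t 13.25 F [-3.5 -0.2 13.8] op 0.193
```

```bash
python3 -m crank '0 0 0 0 0 -0.175;0 0 0 0 0 -0.175;0 0 0 0 0 0'; python3 -m crank '0 0 0 0 0 -0.175;0 0 0 0 0 -0.175;0 0 0 0 0 0'
python3 -m crank '0 0 0 0 0 -0.175;0 0 0 0 0 -0.175;0 0 0 0 0 0'
python3 -c "
from h import *
plan();snap('side','s9');zoom('s9',330,180,100,100,6,'s9z')"
```

```text
time: 13.62
eef_pos: [0.6049, -0.0765, 0.16]
tcp_rot: [0.892, -0.453, 0.003, -0.001]
contact_force: [-3.5, -0.4, 13.6]
opening: 0.19
time: 14.0
eef_pos: [0.6048, -0.0761, 0.16]
tcp_rot: [0.957, -0.291, 0.003, -0.001]
contact_force: [-3.6, 1.7, 14.7]
opening: 0.194
time: 14.38
eef_pos: [0.6045, -0.0759, 0.16]
tcp_rot: [0.993, -0.12, 0.002, -0.001]
contact_force: [-3.8, 1.8, 15.1]
opening: 0.188
now [ 0.6045 -0.0759  0.16  ] yaw -13.76 q6 -0.05 t 14.375 F [-3.8  1.8 15.1] op 0.188
```

View pics/s9z.png

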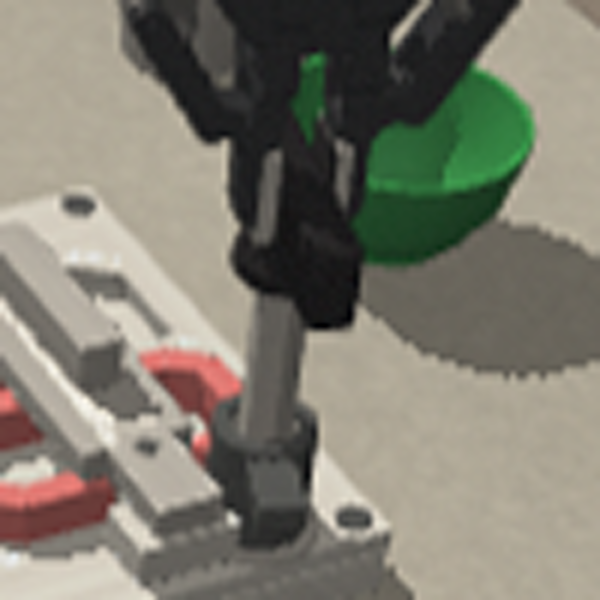

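```bash
python3 -m crank '0 0 0 0 0 -0.17;0 0 0 0 0 -0.15;0 0 0 0 0 0'
python3 -c "
from h import *
plan();snap('side','s10');zoom('s10',330,180,100,100,6,'s10z')"
```

```text
time: 14.8
eef_pos: [0.6042, -0.0757, 0.1599]
tcp_rot: [0.999, 0.04, 0.002, -0.001]
contact_force: [-4.7, 1.6, 14.7]
opening: 0.189
now [ 0.6042 -0.0757  0.1599] yaw 4.57 q6 -0.37 t 14.8 F [-4.7  1.6 14.7] op 0.189
```

View pics/s10z.png

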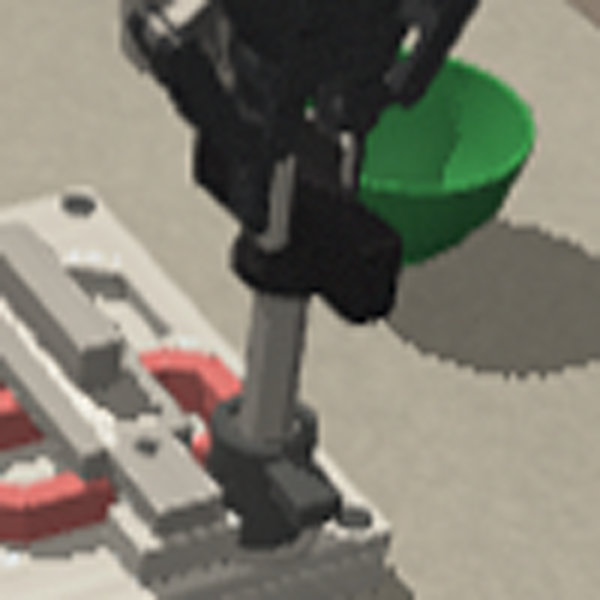

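```bash
python3 -m crank '0 0 -8 0 0 0.03;0 0 -15 0 0 0;0 0 -20 0 0 0;0 0 -20 0 0 0;0 0 0 0 0 0'
python3 -c "
from h import *
plan([.5304,.1126,.215],np.radians(-82));snap('side','s11');zoom('s11',270,150,160,120,5,'s11z')"
```

```text
time: 15.48
eef_pos: [0.605, -0.0769, 0.2219]
tcp_rot: [1.0, 0.024, 0.004, 0.001]
contact_force: [-0.2, 0.7, 0.4]
opening: 0.193
shift mm [ -65.3 -192.9    6. ] n 4 per row [-16.3 -48.2   1.5]
turn [-0.0052 -0.0084  1.4801] n 9 per row [-0.0006 -0.0009  0.1645]
now [ 0.605  -0.0769  0.2219] yaw 2.81 q6 -0.34 t 15.475 F [-0.2  0.7  0.4] op 0.193
```

View pics/s11z.png

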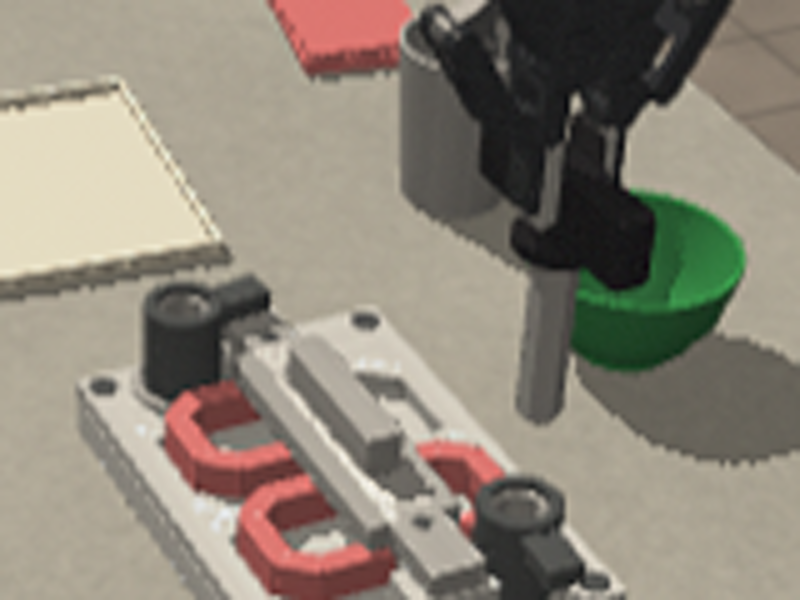

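```bash
python3 -m crank '-16 -48 0 0 0 0;-16 -48 0 0 0 0;-16 -48 0 0 0 0;-16 -48 0 0 0 0;0 0 0 0 -0.008 0.144' 
python3 -m crank '0 0 0 0 0 0.144;0 0 0 0 0 0.144;0 0 0 0 0 0;0 0 0 0 0 0' 
python3 -c "
from h import *
plan([.531,.1128,.185],np.radians(-22))"
```

```text
time: 16.15
eef_pos: [0.528, 0.1151, 0.2172]
tcp_rot: [0.999, -0.047, -0.004, -0.0]
contact_force: [0.0, -1.3, -2.0]
opening: 0.19
time: 16.65
eef_pos: [0.5299, 0.1121, 0.2178]
tcp_rot: [0.982, -0.189, -0.003, 0.0]
contact_force: [0.7, 0.7, -1.0]
opening: 0.19
shift mm [ 0.9 -1.1 32.8] n 1 per row [ 0.9 -1.1 32.8]
turn [0.0016 0.0053 0.0029] n 1 per row [0.0016 0.0053 0.0029]
now [0.5299 0.1121 0.2178] yaw -21.84 q6 0.4 t 16.65 F [ 0.7  0.7 -1. ] op 0.19
```

```bash
python3 -m crank '0.9 -1.1 15 0.002 0.005 0.003;0 0 15 0 0 0;0 0 3 0 0 0;0 0 0 0 0 0' 
python3 -c "
from h import *
plan([.531,.1128,.185],np.radians(-22));snap('side','s12');zoom('s12',270,150,100,100,6,'s12z')"
```

```text
time: 17.15
eef_pos: [0.5311, 0.1129, 0.1846]
tcp_rot: [0.981, -0.192, -0.0, -0.0]
contact_force: [-0.5, -0.4, -1.6]
opening: 0.192
shift mm [-0.1  0.1 -0.4] n 1 per row [-0.1  0.1 -0.4]
turn [-0.0002  0.0005 -0.0018] n 1 per row [-0.0002  0.0005 -0.0018]
now [0.5311 0.1129 0.1846] yaw -22.11 q6 0.41 t 17.15 F [-0.5 -0.4 -1.6] op 0.192
```

View pics/s12z.png

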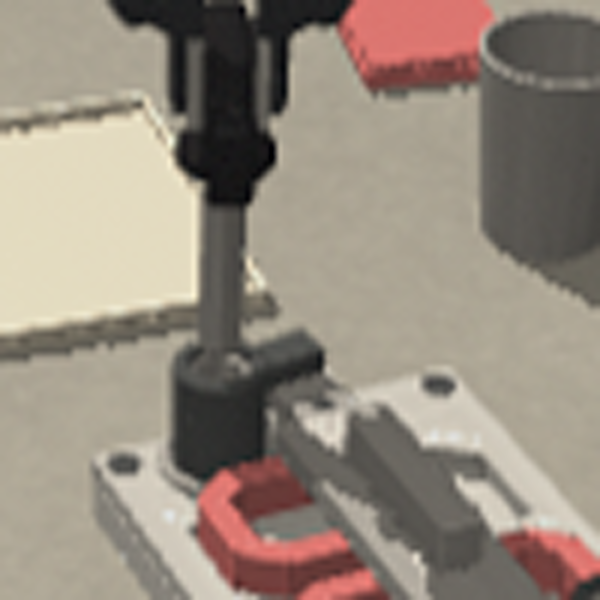

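Aligned over clamp a; descending with force checks.

```bash
python3 -m crank '0 0 4 0 0 0;0 0 4 0 0 0;0 0 3 0 0 0;0 0 0 0 0 0' | grep -E 'pos|force'
python3 -m crank '0 0 3 0 0 0;0 0 0 0 0 0'| grep -E 'pos|force'
python3 -m crank '0 0 3 0 0 0;0 0 0 0 0 0'| grep -E 'pos|force'
```

```text
eef_pos: [0.5312, 0.1129, 0.1739]
contact_force: [0.0, -0.7, -1.5]
eef_pos: [0.5313, 0.1129, 0.1711]
contact_force: [0.0, -0.6, -1.2]
eef_pos: [0.5314, 0.1129, 0.1681]
contact_force: [-0.5, 1.0, -1.8]
```

```bash
for i in 1 2; do :; done; python3 -m crank '0 0 3 0 0 0;0 0 0 0 0 0'| grep -E 'pos|force'
python3 -m crank '0 0 3 0 0 0;0 0 0 0 0 0'| grep -E 'pos|force'
python3 -m crank '0 0 3 0 0 0;0 0 0 0 0 0'| grep -E 'pos|force'
python3 -m crank '0 0 3 0 0 0;0 0 0 0 0 0'| grep -E 'pos|force'
```

```text
eef_pos: [0.5311, 0.1131, 0.1649]
contact_force: [-5.6, -10.0, -4.2]
eef_pos: [0.5317, 0.113, 0.1631]
contact_force: [-1.3, 1.8, 2.9]
eef_pos: [0.5323, 0.1131, 0.1617]
contact_force: [-3.2, -1.8, 7.9]
eef_pos: [0.5333, 0.1133, 0.1614]
contact_force: [-5.6, 0.8, 16.4]
```

```bash
python3 -c "
from h import *
plan();snap('side','s13');zoom('s13',270,150,100,100,6,'s13z');snap('wrist','w13')"
```

```text
now [0.5333 0.1133 0.1614] yaw -22.12 q6 0.41 t 19.2 F [-5.6  0.8 16.4] op 0.186
```

View pics/s13z.png

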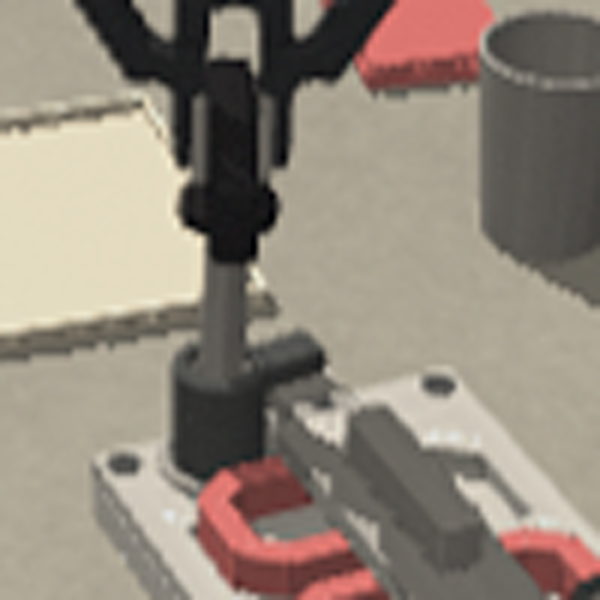

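View pics/w13.png

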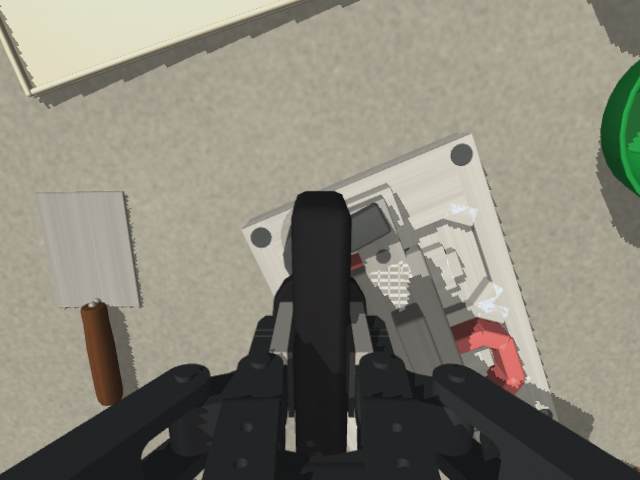

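```bash
python3 -m crank '-1.8 0.8 0 0 0 0;0 0 0 0 0 0'| grep -E 'pos|force'
python3 -m crank '0 0 2 0 0 0;0 0 0 0 0 0'| grep -E 'pos|rot|force'
```

```text
eef_pos: [0.5322, 0.1132, 0.1615]
contact_force: [-3.6, -0.3, 15.5]
eef_pos: [0.5329, 0.1133, 0.1613]
tcp_rot: [0.981, -0.192, 0.004, -0.002]
contact_force: [-4.9, 1.3, 20.8]
```

```bash
cat > ov.py <<'E'
from h import *
C=cal('side')
def ov(src,xy,x0,y0,w,f,name,tip):
    im=cv2.resize(cv2.imread(f'pics/{src}.png')[y0:y0+w,x0:x0+w],None,fx=f,fy=f,interpolation=cv2.INTER_CUBIC)
    th=np.linspace(0,2*np.pi,40)
    for z,r,c in ((.077,.019,(0,255,0)),(tip+.084,.019,(0,255,255)),(tip+.092,.019,(255,255,0))):
        P=np.c_[xy[0]+r*np.cos(th),xy[1]+r*np.sin(th),0*th+z]
        p=((proj(C,P)-[x0,y0]+.5)*f).astype(int); cv2.polylines(im,[p.reshape(-1,1,2)],True,c,1)
    return im
a=ov('s10',(.6037,-.0763),340,190,70,5.7,'',.059); b=ov('s13',(.5315,.1128),270,170,70,5.7,'',.059)
cv2.imwrite('pics/ov1.png',np.hstack([a,b]))
E
python3 ov.py
```

```text
(no output)
```

View pics/ov1.png

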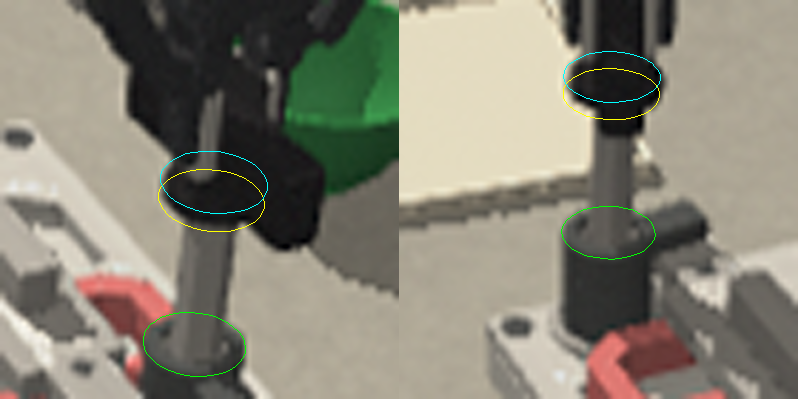

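```bash
cat >> ov.py <<'E'
a=ov('s10',(.6037,-.0763),355,210,40,10,'',.059); b=ov('s13',(.5315,.1128),287,175,40,10,'',.059)
cv2.imwrite('pics/ov2.png',np.hstack([a,b]))
E
python3 ov.py
```

```text
(no output)
```

View pics/ov2.png

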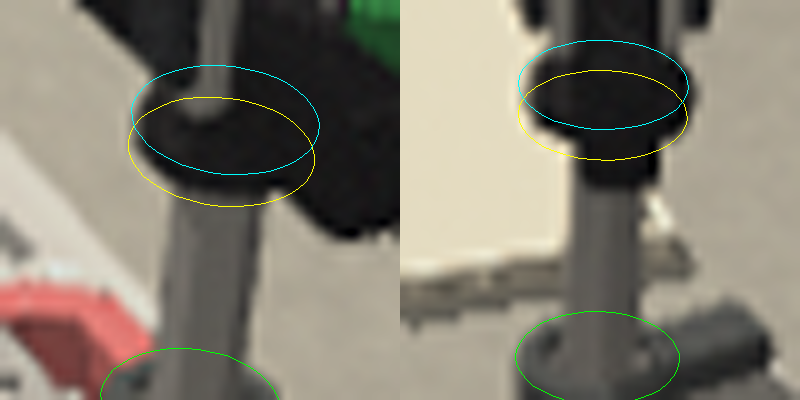

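```bash
cat > ov3.py <<'E'
from h import *
C=cal('side')
def ov(src,xy,x0,y0,w,hh,f,tip):
    im=cv2.resize(cv2.imread(f'pics/{src}.png')[y0:y0+hh,x0:x0+w],None,fx=f,fy=f,interpolation=cv2.INTER_NEAREST)
    th=np.linspace(0,2*np.pi,40)
    for z,r,c in ((.077,.019,(0,255,0)),(tip+.084,.019,(0,255,255)),(tip,.0085,(255,255,0))):
        P=np.c_[xy[0]+r*np.cos(th),xy[1]+r*np.sin(th),0*th+z]
        p=((proj(C,P)-[x0,y0]+.5)*f).astype(int); cv2.polylines(im,[p.reshape(-1,1,2)],True,c,1)
    return im
a=ov('s7',(.6035,-.0764),350,200,50,75,8,.0861); b=ov('s8',(.6041,-.0766),350,200,50,75,8,.059)
cv2.imwrite('pics/ov3.png',np.hstack([a,b]))
E
python3 ov3.py
```

```text
(no output)
```

View pics/ov3.png

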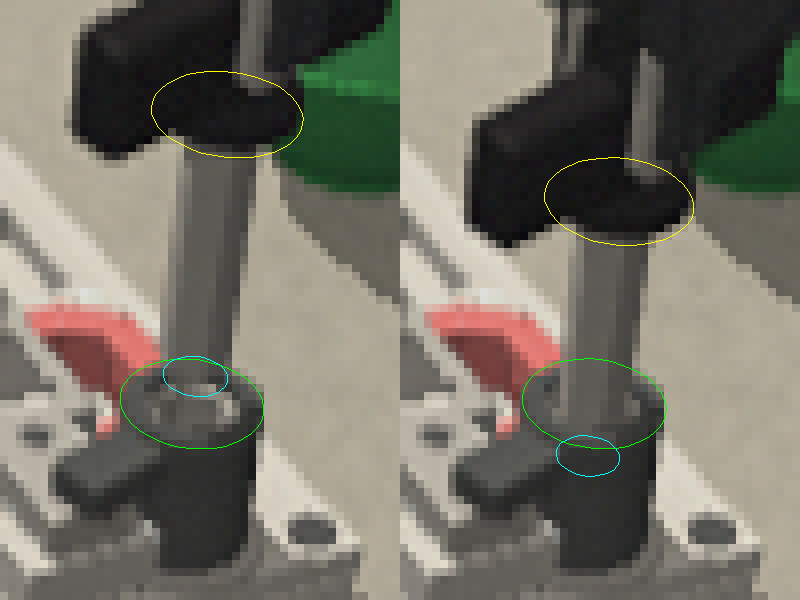

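```bash
python3 -m crank '0 0 0 0 0 0.04;0 0 0 0 0 0'| grep -E 'pos|force'
python3 -m crank '-1 0 1 0 0 -0.04;0 0 0 0 0 0'| grep -E 'pos|force'
```

```text
eef_pos: [0.5329, 0.1132, 0.1613]
contact_force: [-3.8, 1.3, 21.1]
eef_pos: [0.5328, 0.1139, 0.1611]
contact_force: [-3.7, 2.9, 22.4]
```

```bash
python3 -m crank '0 0 0 0 0 -0.175;0 0 0 0 0 -0.175;0 0 0 0 0 0'| grep -E 'pos|force'; python3 -m crank '0 0 0 0 0 -0.175;0 0 0 0 0 -0.175;0 0 0 0 0 0'| grep -E 'pos|force'
python3 -m crank '0 0 0 0 0 -0.175;0 0 0 0 0 -0.175;0 0 0 0 0 0'| grep -E 'pos|force'
python3 -m crank '0 0 0 0 0 -0.175;0 0 0 0 0 -0.175;0 0 0 0 0 0'| grep -E 'pos|force'
python3 -c "
from h import *
plan();snap('side','s14');zoom('s14',270,150,100,100,6,'s14z')"
```

```text
eef_pos: [0.5323, 0.1139, 0.1611]
contact_force: [-5.9, 0.3, 22.5]
eef_pos: [0.5322, 0.113, 0.1609]
contact_force: [-5.5, -1.1, 22.5]
eef_pos: [0.5327, 0.1122, 0.1608]
contact_force: [-3.6, -2.1, 21.3]
eef_pos: [0.5326, 0.1121, 0.1597]
contact_force: [-1.9, -2.3, 18.9]
now [0.5326 0.1121 0.1597] yaw 58.2 q6 -0.99 t 21.8 F [-1.9 -2.3 18.9] op 0.185
```

View pics/s14z.png

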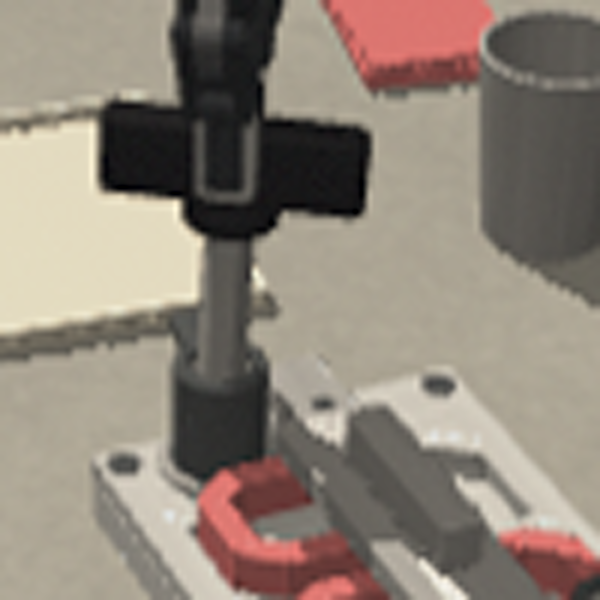

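```bash
python3 -m crank '0 0 -8 0 0 0.03;0 0 -15 0 0 0;0 0 -20 0 0 0;0 0 -25 0 0 0;0 0 -12 0 0 0'
python3 -m crank '0 0 0 0 0 0;0 0 0 0 0 0'
python3 -c "
from h import *
plan([.4405,-.3838,.235],np.radians(81.4));snap('wrist','w15');snap('side','s15')"
```

```text
time: 22.48
eef_pos: [0.5289, 0.1133, 0.2347]
tcp_rot: [0.881, 0.473, 0.001, 0.0]
contact_force: [-0.2, 0.0, -2.2]
opening: 0.179
time: 22.72
eef_pos: [0.5278, 0.1132, 0.232]
tcp_rot: [0.881, 0.472, -0.0, -0.0]
contact_force: [-0.3, -0.2, -1.5]
opening: 0.191
shift mm [-462.2  202.4   -3.1] n 9 per row [-51.4  22.5  -0.3]
turn [-1.400e-03  1.000e-04 -4.366e-01] n 3 per row [-0.0005  0.     -0.1455]
now [0.5278 0.1132 0.232 ] yaw 56.39 q6 -0.96 t 22.725 F [-0.3 -0.2 -1.5] op 0.191
```

View pics/w15.png

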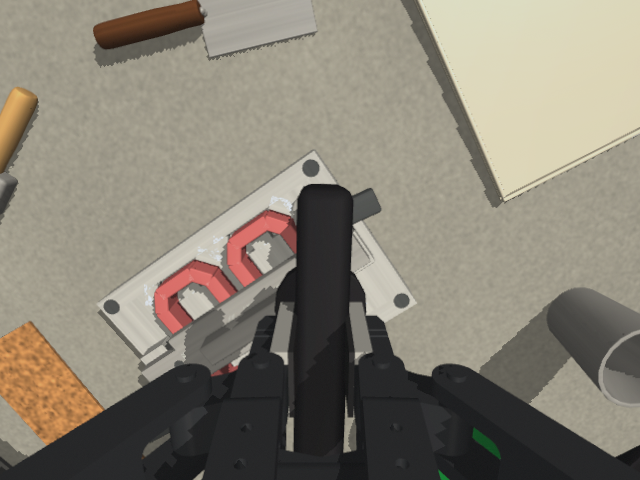

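View pics/s15.png

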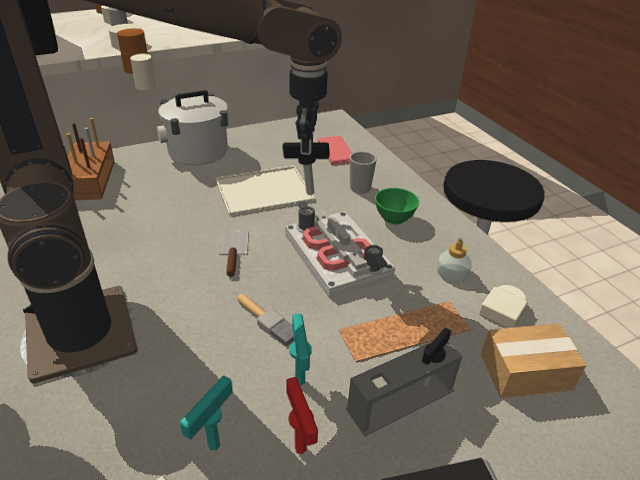

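Run:
```python
from h import *
zoom('s15',270,120,80,100,6,'s15z')
s=readout.get_state();p=np.array(s['eef_pos']);M=R.from_quat(s['tcp_rot']).as_matrix()
C=cal('side')
for ph in (-8,-4,0,4,8):
    Q=M@R.from_euler('x',ph,degrees=True).as_matrix()
    g=p-M[:,2]*.015
    P=np.array([g,g+Q[:,2]*.03,g+Q[:,2]*.116, g+Q@[0,-.05,-.012]])
    print(ph,((proj(C,P)-[270,120]+.5)*6).round().tolist(), proj(cal('wrist',s),P[3:]).round(1).tolist())
```

```text
-8 [[219.0, 151.0], [229.0, 226.0], [256.0, 430.0], [78.0, 124.0]] [[320.4, 197.9]]
-4 [[219.0, 151.0], [223.0, 226.0], [234.0, 430.0], [79.0, 115.0]] [[320.4, 201.9]]
0 [[219.0, 151.0], [218.0, 226.0], [213.0, 428.0], [81.0, 106.0]] [[320.3, 206.9]]
4 [[219.0, 151.0], [212.0, 225.0], [192.0, 425.0], [83.0, 98.0]] [[320.3, 213.1]]
8 [[219.0, 151.0], [206.0, 224.0], [171.0, 421.0], [87.0, 89.0]] [[320.3, 220.5]]
```

View pics/s15z.png

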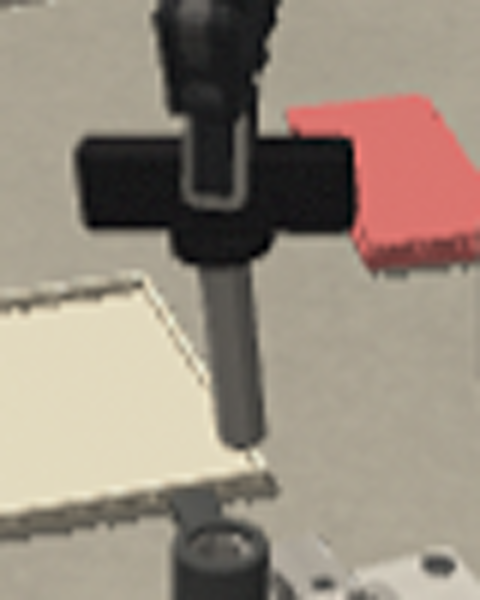

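```bash
python3 -m crank '0 0 0 0.09 0 0;0 0 0 0 0 0'| grep -E 'pos|rot|force'
python3 -m crank '-51.4 22.5 -4 0 0 0;-51.4 22.5 -4 0 0 0;-51.4 22.5 0 0 0 0;-51.4 22.5 0 0 0 0;-51.4 22.5 0 0 0 0'| grep -E 'pos|rot|force'
python3 -c "
from h import *
snap('side','s16');zoom('s16',270,120,100,100,6,'s16z');plan()"
```

```text
eef_pos: [0.5288, 0.1126, 0.2323]
tcp_rot: [0.881, 0.471, -0.021, -0.04]
contact_force: [-1.1, -0.1, -1.9]
eef_pos: [0.4794, -0.1647, 0.2307]
tcp_rot: [0.88, 0.472, -0.021, -0.039]
contact_force: [-0.0, -0.4, -1.7]
now [ 0.4783 -0.1708  0.2304] yaw 56.16 q6 -1.52 t 23.75 F [-0.2 -4.8 -1.4] op 0.186
```

```bash
python3 -c "
from h import *
snap('side','s17')
s=readout.get_state();p=np.array(s['eef_pos']);M=R.from_quat(s['tcp_rot']).as_matrix()
print(M.round(3));C=cal('side')
g=p-M[:,2]*.015
print(proj(C,[g,g-[0,0,.03],g-[0,0,.116]]).round(1).tolist())
plan([.4405,-.3838,.235],np.radians(81.4))"
```

```text
[[ 0.559  0.826 -0.074]
 [ 0.829 -0.557  0.048]
 [-0.002 -0.088 -0.996]]
[[346.5, 221.6], [345.4, 235.5], [342.5, 272.5]]
shift mm [-200.9   88.2  -12. ] n 4 per row [-50.2  22.1  -3. ]
turn [-0.0872 -0.0178 -0.4423] n 3 per row [-0.0291 -0.0059 -0.1474]
now [ 0.4789 -0.1675  0.2304] yaw 56.04 q6 -1.52 t 23.8 F [ 0.5  0.4 -1.5] op 0.186
```

View pics/s17.png

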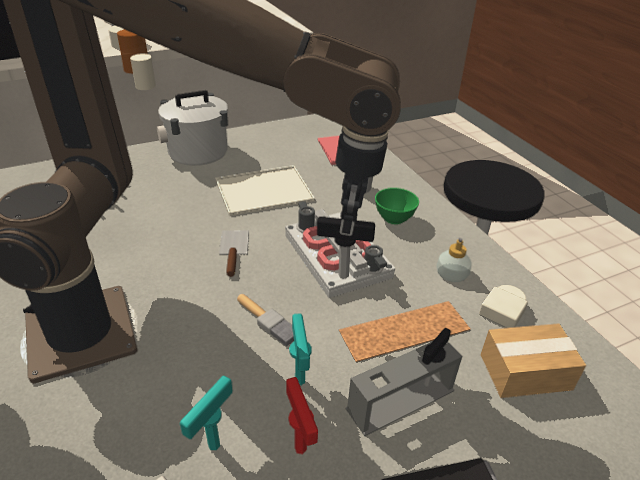

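```bash
python3 -m crank '-50.2 22.1 -3 0 0 0;-50.2 22.1 -2 0 0 0;-50.2 22.1 -2 0 0 0;-50.2 22.1 -2 0 0 0;0 0 0 0 0 0'| grep -E 'pos|rot|force'
python3 -c "
from h import *
snap('side','s18');zoom('s18',330,290,100,100,6,'s18z');snap('top','t18');zoom('t18',440,200,70,90,6,'t18z');plan([.4392,-.3832,.22])
s=readout.get_state();p=np.array(s['eef_pos']);M=R.from_quat(s['tcp_rot']).as_matrix()
C=cal('side')
g=p-M[:,2]*.015
print(((proj(C,[g-[0,0,.03],g-[0,0,.116],[.440,-.3838,.09]])-[330,290]+.5)*6).round().tolist())
"
```

```text
eef_pos: [0.4422, -0.382, 0.2313]
tcp_rot: [0.881, 0.47, -0.021, -0.039]
contact_force: [-0.0, 0.7, -1.1]
shift mm [-5.7  0.3 11.2] n 1 per row [-5.7  0.3 11.2]
now [ 0.4429 -0.3789  0.2312] yaw 56.35 q6 -1.85 t 24.525 F [-0.3 -0.2 -1.3] op 0.188
[[361.0, 197.0], [323.0, 428.0], [301.0, 542.0]]
```

View pics/s18z.png

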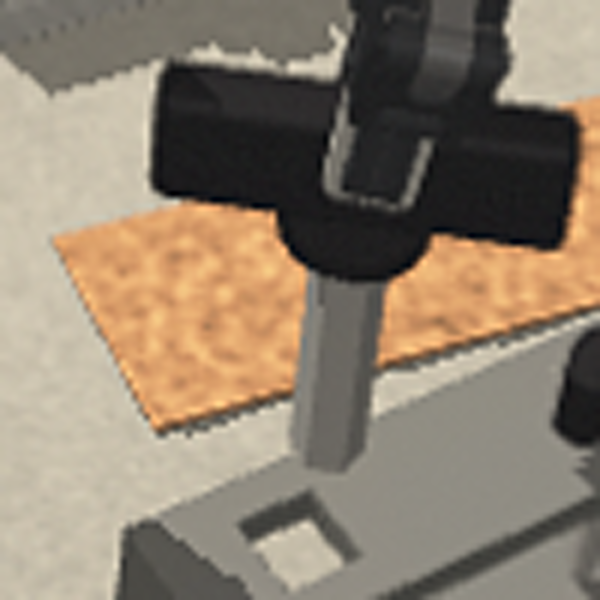

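View pics/t18z.png

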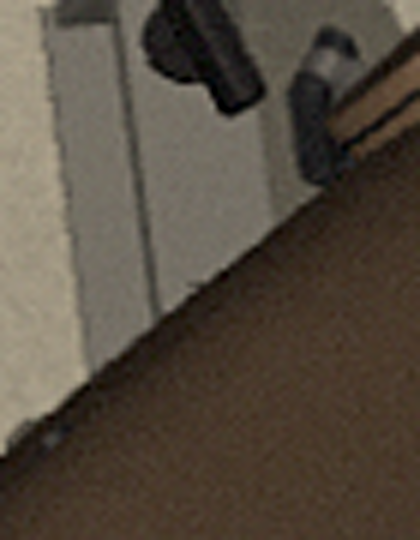

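```bash
python3 -m crank '-5.5 0.3 0 0 0 0;0 0 0 0 0 0;0 0 0 0 0 0'| grep -E 'pos|rot|force'
python3 -c "
from h import *
s=readout.get_state();p=np.array(s['eef_pos']);M=R.from_quat(s['tcp_rot']).as_matrix()
snap('side','s19');snap('wrist','w19')
C=cal('side')
im=cv2.resize(cv2.imread('pics/s19.png')[290:390,330:430],None,fx=6,fy=6,interpolation=cv2.INTER_CUBIC)
g=p-M[:,2]*.015
th=np.linspace(0,6.3,40)
for d,r,c in((.032,.019,(0,255,255)),(.116,.0085,(255,255,0)),(p[2]+.015-.09,.012,(0,255,0))):
    P=np.c_[g[0]+r*np.cos(th),g[1]+r*np.sin(th),0*th+g[2]-d]
    cv2.polylines(im,[((proj(C,P)-[330,290]+.5)*6).astype(int).reshape(-1,1,2)],True,c,1)
cv2.imwrite('pics/s19z.png',im);print(p,g)
"
```

```text
eef_pos: [0.4404, -0.3837, 0.232]
tcp_rot: [0.88, 0.472, -0.021, -0.039]
contact_force: [0.4, -0.0, -1.5]
[ 0.44039203 -0.38368412  0.23202355] [ 0.44149778 -0.38443407  0.24696393]
```

View pics/s19z.png

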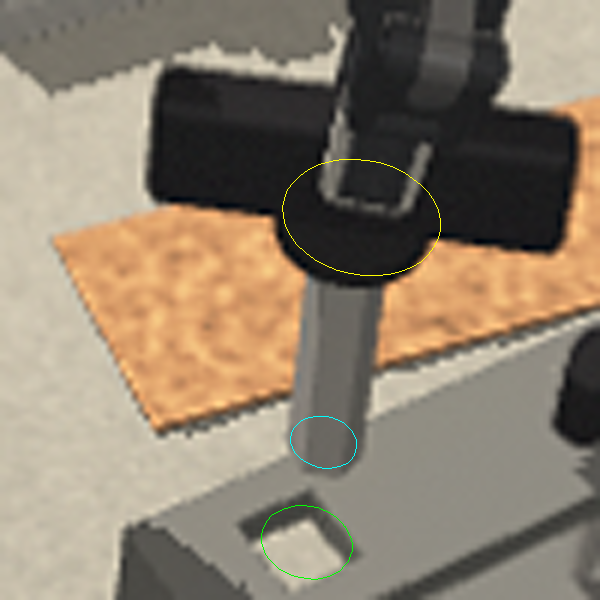

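View pics/w19.png

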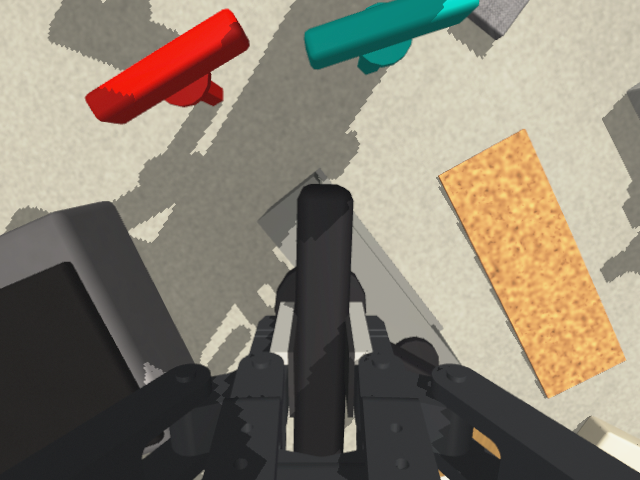

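```bash
python3 -m crank '-0.5 -1.8 0 0 0 0;0 2.2 25 0 0 0;0 1.1 12 0 0 0;0 0 0 0 0 0;0 0 0 0 0 0'| grep -E 'pos|rot|force'
python3 -c "
from h import *
snap('side','s20');zoom('s20',330,290,100,100,6,'s20z')"
```

```text
eef_pos: [0.4386, -0.3841, 0.1956]
tcp_rot: [0.881, 0.472, -0.021, -0.039]
contact_force: [-0.5, 0.1, -2.1]
```

View pics/s20z.png

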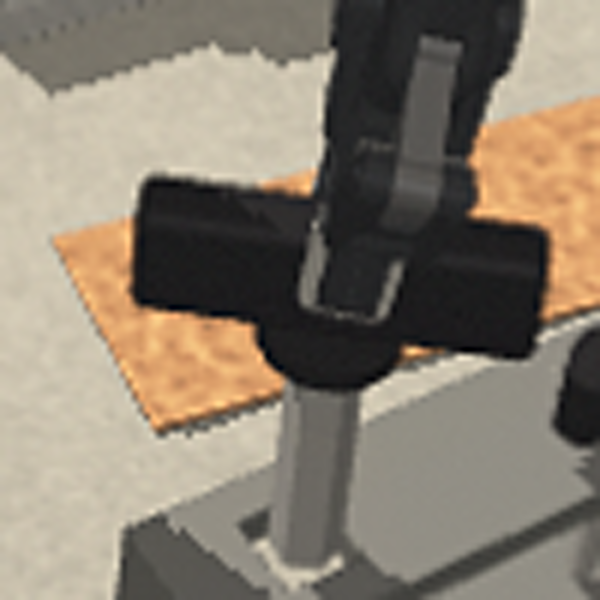

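```bash
python3 -m crank '0 0.4 5 0 0 0;0 0 0 0 0 0'| grep -E 'pos|rot|force'
python3 -m crank '0 0.4 5 0 0 0;0 0 0 0 0 0'| grep -E 'pos|rot|force'
python3 -c "
from h import *
snap('side','s21');zoom('s21',330,290,100,100,6,'s21z')"
```

```text
eef_pos: [0.4382, -0.3837, 0.1897]
tcp_rot: [0.88, 0.472, -0.021, -0.04]
contact_force: [-0.2, -0.2, -2.1]
eef_pos: [0.438, -0.3833, 0.184]
tcp_rot: [0.88, 0.472, -0.021, -0.04]
contact_force: [-0.2, -0.4, -1.9]
```

View pics/s21z.png

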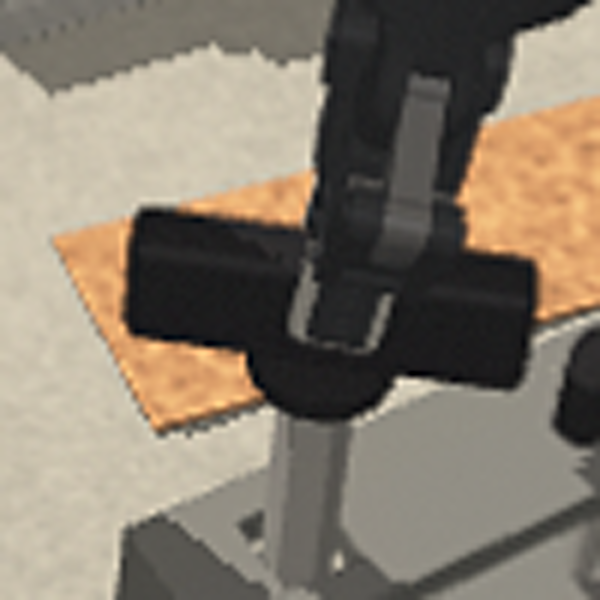

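```bash
python3 -m crank '0 1.0 12 0 0 0;0 1.0 12 0 0 0;0 0 0 0 0 0'| grep -E 'pos|force'
python3 -m crank '0 1.0 12 0 0 0;0 1.0 12 0 0 0;0 0 0 0 0 0'| grep -E 'pos|force'
python3 -m crank '0 1.0 12 0 0 0;0 0.4 5 0 0 0;0 0 0 0 0 0'| grep -E 'pos|force'
python3 -c "
from h import *
snap('side','s22');zoom('s22',330,290,100,100,6,'s22z')"
```

```text
eef_pos: [0.4374, -0.3826, 0.1585]
contact_force: [-0.7, -0.2, -1.6]
eef_pos: [0.4375, -0.3827, 0.1349]
contact_force: [1.3, -0.7, -1.6]
eef_pos: [0.4377, -0.3831, 0.1189]
contact_force: [0.3, -0.4, -2.3]
```

View pics/s22z.png

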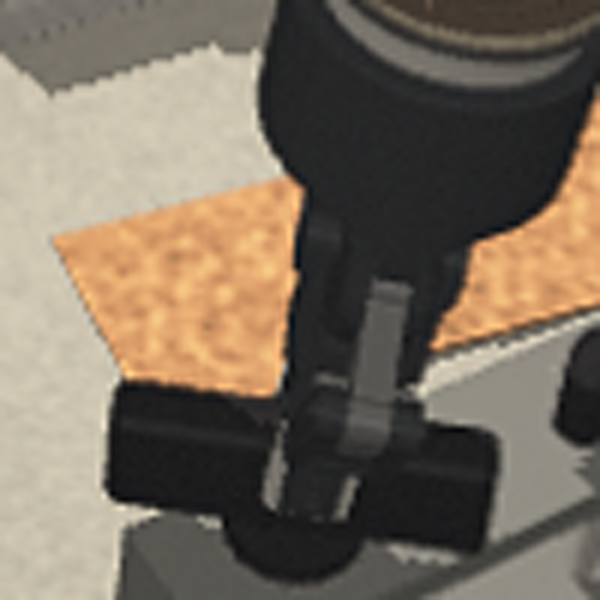

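```bash
python3 -m crank '0 0.6 6 0 0 0;0 0 0 0 0 0'| grep -E 'pos|force'
python3 -m crank '0 0.3 3 0 0 0;0 0 0 0 0 0'| grep -E 'pos|force'
python3 -m crank '0 0.3 3 0 0 0;0 0 0 0 0 0'| grep -E 'pos|force'
```

```text
eef_pos: [0.4384, -0.384, 0.1142]
contact_force: [0.5, -0.5, -0.1]
eef_pos: [0.4387, -0.3843, 0.1139]
contact_force: [-2.2, 1.8, 11.0]
eef_pos: [0.4389, -0.3845, 0.1137]
contact_force: [-4.4, 4.6, 21.2]
```

```bash
python3 -m crank '0 -0.4 -5 0 0 0;0 0 0 0 0 0'| grep -E 'pos|force'
python3 -c "
from h import *
snap('side','s23');zoom('s23',330,300,100,100,6,'s23z')"
```

```text
eef_pos: [0.4387, -0.3841, 0.1141]
contact_force: [-0.6, 0.4, 6.9]
```

View pics/s23z.png

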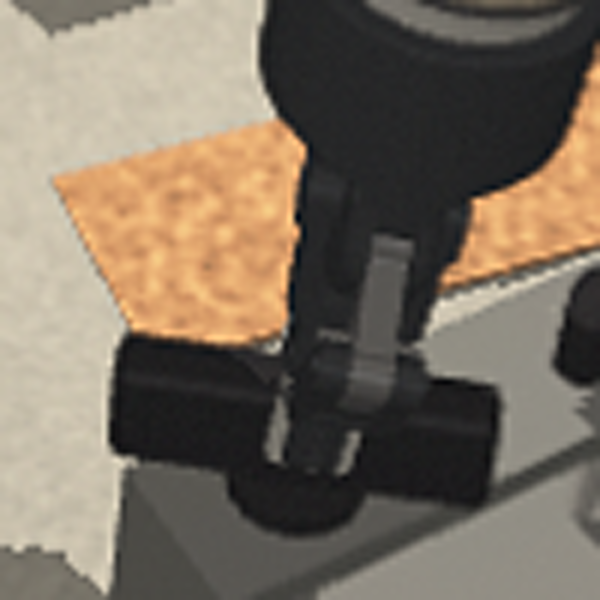

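```bash
python3 -m crank '0 0 0 0 0 0;0 0 0 0 0 0;0 0 0 0 0 0' 0| grep -E 'pos|force|open'
python3 -m crank '0 -1.3 -15 0 0 0;0 -3.5 -40 0 0 0;0 -4 -50 0 0 0;0 -4 -50 0 0 0;0 0 0 -0.087 0 0'| grep -E 'pos|rot|force'
python3 -m crank '0 0 0 0 0 0' 1 >/dev/null
python3 -c "
from h import *
snap('side','s24');zoom('s24',330,300,160,120,5,'s24z');snap('wrist','w24');snap('top','t24');zoom('t24',250,165,250,130,3.2,'t24z')
plan([.5,.015,.28],np.radians(90))"
```

```text
eef_pos: [0.4378, -0.3832, 0.1118]
contact_force: [-0.8, 0.7, -0.2]
opening: 0.502
eef_pos: [0.4413, -0.3869, 0.2757]
tcp_rot: [0.881, 0.473, 0.001, 0.006]
contact_force: [-0.1, -1.0, 0.0]
shift mm [ 366.2 -169.9  -11.3] n 7 per row [ 52.3 -24.3  -1.6]
turn [-0.0042 -0.0027 -0.5869] n 4 per row [-0.001  -0.0007 -0.1467]
now [ 0.4386 -0.384   0.2674] yaw 56.37 q6 -1.88 t 29.725 F [-0.2  0.2  0.5] op 0.944
```

View pics/s24z.png

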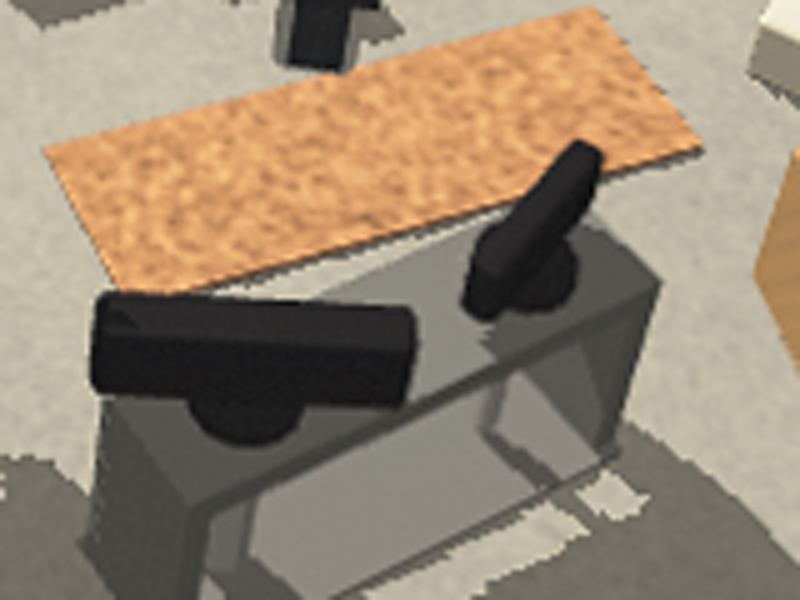

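View pics/w24.png

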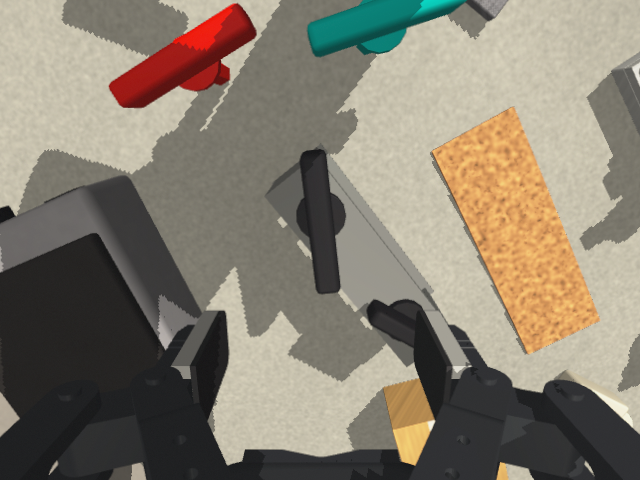

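View pics/t24z.png

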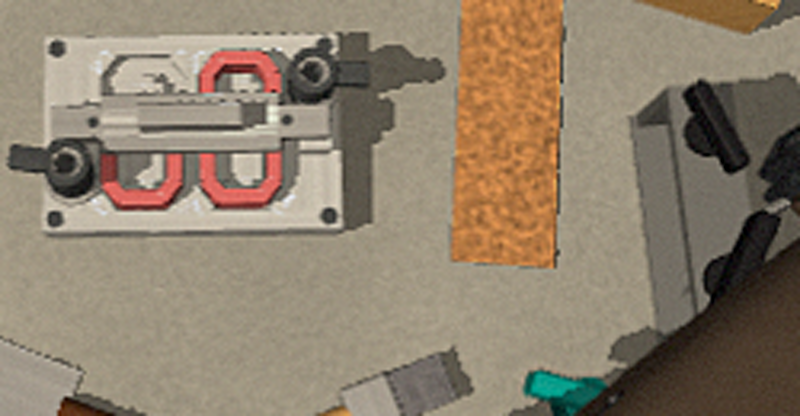

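Key stands upright in the rack, and both dogs point ±y, clear of the bar. Next is the bar.

```bash
python3 -c "
from h import *
plan([.567,.018,.26],np.radians(.8))"
python3 -m crank '58 -7 0 0 0 0;58 -7 0 0 0 0;58 -7 0 0 0 0;58 -7 0 0 0 0;58 -7 0 0 0 0' 1 | grep pos
python3 -c "
from h import *
plan([.567,.018,.26],np.radians(.8))"
```

```text
shift mm [ 405.8 -115.7    8.5] n 8 per row [ 50.7 -14.5   1.1]
turn [-0.005  0.001  0.97 ] n 6 per row [-0.0008  0.0002  0.1617]
now [ 0.4386 -0.384   0.2674] yaw 56.37 q6 -1.88 t 29.725 F [-0.2  0.2  0.5] op 0.944
eef_pos: [0.5708, -0.1215, 0.2674]
shift mm [114.1 -80.4   7.8] n 3 per row [ 38.  -26.8   2.6]
turn [-0.0045  0.0022  0.97  ] n 6 per row [-0.0008  0.0004  0.1617]
now [ 0.5708 -0.1215  0.2674] yaw 56.38 q6 -1.37 t 30.35 F [ 0.2 -0.3 -0.4] op 1.0
```

```bash
python3 -m crank '38 -27 0 0 0 0;38 -27 0 0 0 0;38 -26 0 0 0 0;0 0 0 -0.004 0 0.162;0 0 0 0 0 0.162' 1 | grep pos
python3 -m crank '0 0 0 0 0 0.162;0 0 0 0 0 0.162;0 0 0 0 0 0.161;0 0 0 0 0 0.161;0 0 0 0 0 0' | grep pos
python3 -c "
from h import *
s=readout.get_state();snap('wrist','w25');np.save('s25.npy',np.r_[s['eef_pos'],s['tcp_rot']]);plan()
zoom('w25',200,80,260,200,3,'w25z')"
```

```text
eef_pos: [0.5666, 0.0169, 0.2676]
eef_pos: [0.5667, 0.0159, 0.2676]
now [0.5667 0.0159 0.2678] yaw 0.97 q6 -0.17 t 31.65 F [-0.9  0.4  0.2] op 0.999
```

View pics/w25.png

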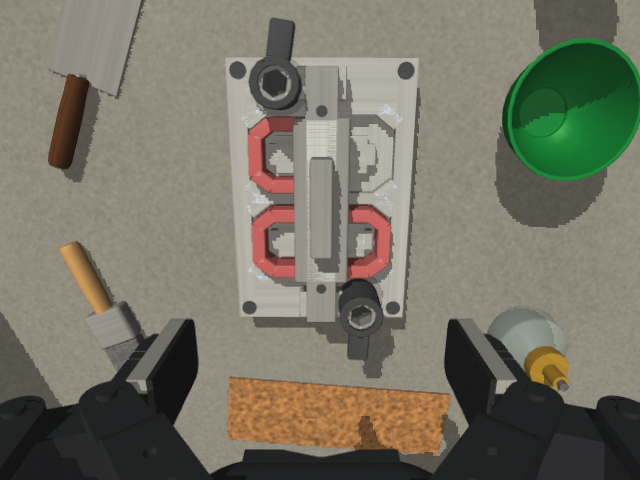

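```bash
python3 -c "
from h import *
v=np.load('s25.npy');C=cal('wrist',dict(eef_pos=v[:3],tcp_rot=v[3:]))
print('rib',unproj(C,[(310,158),(332,158),(331,257),(311,257)],.0835).round(4).tolist())
print('bar ends',unproj(C,[(306,66),(339,66),(336,320),(306,320)],.0615).round(4).tolist())
print('mat',unproj(C,[(229,378),(450,394),(439,453),(227,440)],.004).round(4).tolist())
print('dog a',unproj(C,[(268,82),(281,20),(294,85)],.075).round(4).tolist(),'b',unproj(C,[(360,312),(358,358)],.075).round(4).tolist())
"
```

```text
rib [[0.5578, 0.0584, 0.0835], [0.5744, 0.0587, 0.0835], [0.5755, -0.0202, 0.0835], [0.5594, -0.0205, 0.0835]]
bar ends [[0.5536, 0.1254, 0.0615], [0.5787, 0.1258, 0.0615], [0.5821, -0.0878, 0.0615], [0.555, -0.0883, 0.0615]]
mat [[0.4683, -0.1906, 0.004], [0.7154, -0.2075, 0.004], [0.7116, -0.2902, 0.004], [0.4616, -0.2753, 0.004]]
dog a [[0.5261, 0.1126, 0.075], [0.536, 0.1546, 0.075], [0.5453, 0.1108, 0.075]] b [[0.602, -0.0729, 0.075], [0.6023, -0.1184, 0.075]]
```

View pics/w25z.png

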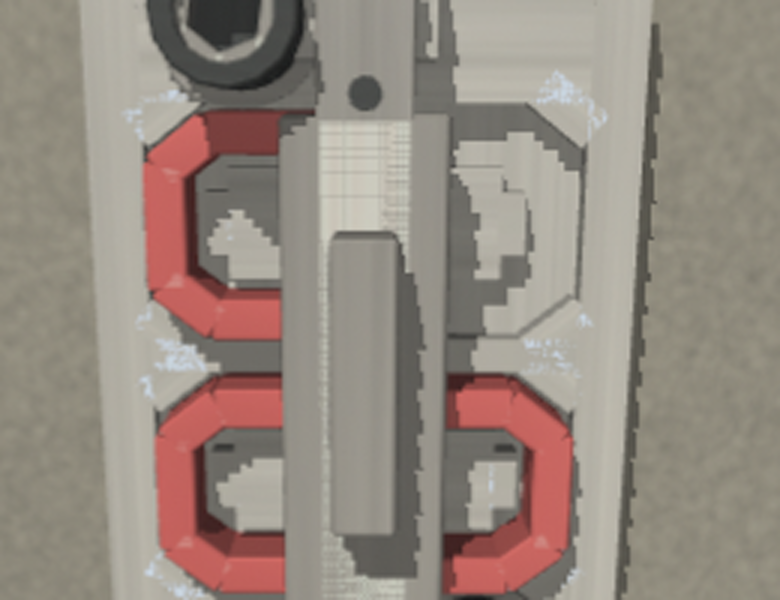

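```bash
python3 -m crank '0.1 -3 50 0 0 0.003;0 0 60 0 0 0;0 0 50 0 0 0;0 0 25 0 0 0;0 0 0 0 0 0' 0 60 | grep -E 'pos|force'
python3 -c "
from h import *
plan([.5668,.0191,.066],np.radians(.8))"
```

```text
eef_pos: [0.565, 0.0191, 0.0807]
contact_force: [0.2, 0.3, -0.3]
shift mm [ 1.8  0.  14.7] n 1 per row [ 1.8  0.  14.7]
turn [-0.0007  0.0051 -0.0011] n 1 per row [-0.0007  0.0051 -0.0011]
now [0.565  0.0191 0.0807] yaw 0.73 q6 -0.16 t 32.275 F [ 0.2  0.3 -0.3] op 0.5
```

```bash
python3 -m crank '1.8 0 8 0 0.004 0;0 0 6 0 0 0;0 0 0 0 0 0' | grep -E 'pos|force'
python3 -m crank '0 0 0 0 0 0;0 0 0 0 0 0;0 0 0 0 0 0' -1 90 | grep -E 'pos|force|open'
python3 -m crank '0 0 -4 0 0 0;0 0 -12 0 0 0;0 0 0 0 0 0'  | grep -E 'pos|rot|force|open'
python3 -c "
from h import *
snap('side','s26');snap('wrist','w26')"
```

```text
eef_pos: [0.5692, 0.0188, 0.0701]
contact_force: [-0.7, 0.3, -0.9]
eef_pos: [0.5687, 0.0188, 0.0706]
contact_force: [-3.7, 0.5, 5.8]
opening: 0.18
eef_pos: [0.5698, 0.0187, 0.0867]
tcp_rot: [1.0, 0.006, 0.004, 0.0]
contact_force: [-0.0, -0.3, -4.3]
opening: 0.18
```

View pics/s26.png

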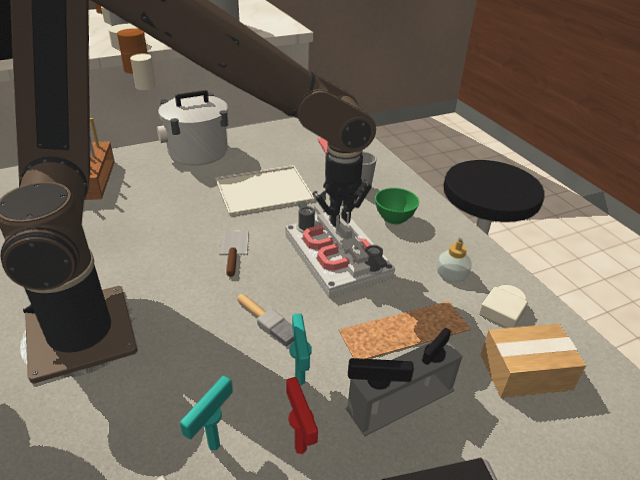

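View pics/w26.png

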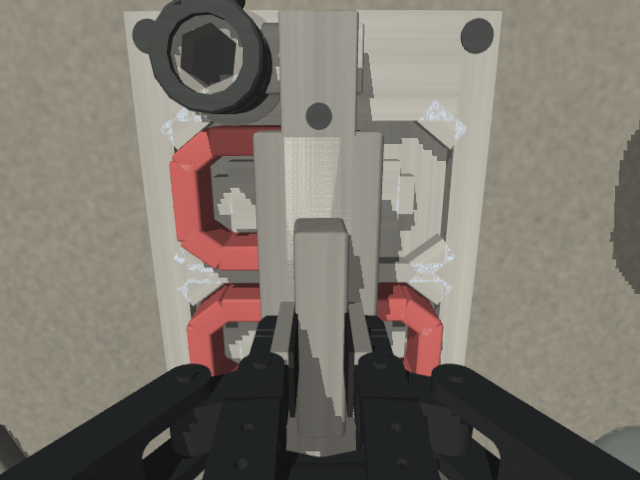

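```bash
python3 -m crank '0 0 -40 0 0 0;0 0 -40 0 0 0;0 0 -20 0 0 0;0 0 0 0 0 -0.166;0 0 0 0 0 -0.166' | grep -E 'pos|force|open'
python3 -m crank '0 0 0 0 0 -0.166;0 0 0 0 0 -0.166;0 0 0 0 0 -0.166;0 0 0 0 0 -0.166;0 0 0 0 0 -0.166' | grep -E 'pos|force|open'
python3 -m crank '0 0 0 0 0 -0.166;0 0 0 0 0 -0.166;0 0 0 0 0 0' | grep -E 'pos|force|open'
python3 -c "
from h import *
plan([.589,-.241,.15],np.radians(86.3))"
```

```text
eef_pos: [0.5678, 0.019, 0.1849]
contact_force: [-1.4, 0.5, -6.0]
opening: 0.186
eef_pos: [0.5676, 0.0189, 0.1843]
contact_force: [-0.3, -0.6, -5.0]
opening: 0.187
eef_pos: [0.5677, 0.0189, 0.1845]
contact_force: [0.9, 0.5, -4.9]
opening: 0.178
shift mm [-257.9   38.8   34.5] n 5 per row [-51.6   7.8   6.9]
turn [ 0.0033 -0.0003 -0.0032] n 1 per row [ 0.0033 -0.0003 -0.0032]
now [0.5677 0.0189 0.1845] yaw 86.12 q6 -1.65 t 35.125 F [ 0.9  0.5 -4.9] op 0.178
```

```bash
python3 -m crank '-51.6 7.8 0 0 0 0;-51.6 7.8 0 0 0 0;-51.6 7.8 0 0 0 0;-51.6 7.8 0 0 0 0;-51.6 7.8 0 0 0 0' | grep -E 'pos|force|open'
python3 -m crank '0 0 25 0 0 0;0 0 25 0 0 0;0 0 0 0 0 0;0 0 0 0 0 0' | grep -E 'pos|force|open'
python3 -c "
from h import *
plan([.589,-.241,.05],np.radians(86.3));snap('side','s27');snap('wrist','w27')"
```

```text
eef_pos: [0.59, -0.2426, 0.1851]
contact_force: [0.5, 0.3, -4.5]
opening: 0.184
eef_pos: [0.591, -0.2412, 0.1366]
contact_force: [0.8, -0.5, -4.8]
opening: 0.181
shift mm [ 0.1 -2.6 86.5] n 2 per row [ 0.1 -1.3 43.3]
turn [ 0.0064  0.0003 -0.0022] n 1 per row [ 0.0064  0.0003 -0.0022]
now [ 0.591  -0.2412  0.1366] yaw 86.18 q6 -2.05 t 36.25 F [ 0.8 -0.5 -4.8] op 0.181
```

View pics/s27.png

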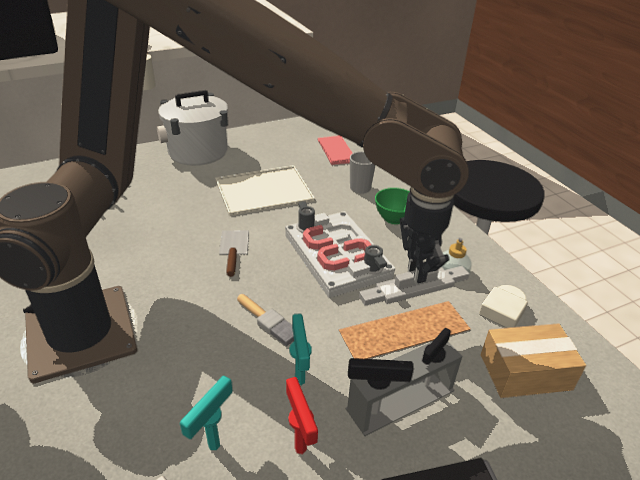

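View pics/w27.png

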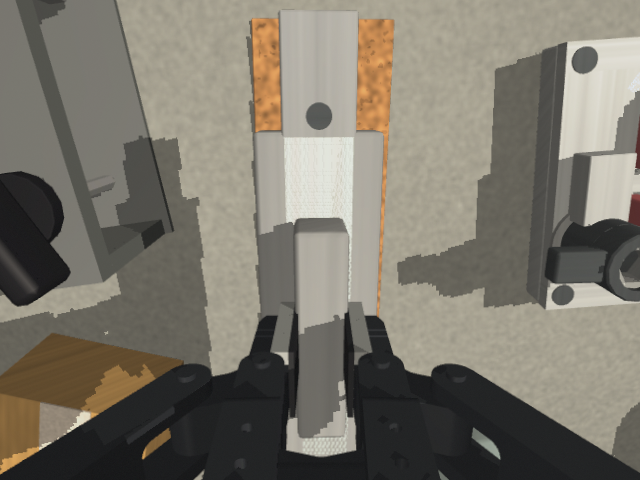

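```bash
python3 -m crank '0 -2.5 40 0.006 0 0;0 0 40 0 0 0;0 0 20 0 0 0;0 0 0 0 0 0;0 0 0 0 0 0' | grep -E 'pos|force|open'
python3 -m crank '0 0 4 0 0 0;0 0 0 0 0 0' | grep -E 'pos|force|open'
python3 -m crank '0 0 3 0 0 0;0 0 0 0 0 0' | grep -E 'pos|force|open'
```

```text
eef_pos: [0.59, -0.2419, 0.0383]
contact_force: [0.4, 0.5, -4.0]
opening: 0.181
eef_pos: [0.5887, -0.2412, 0.0328]
contact_force: [0.5, 0.6, -4.5]
opening: 0.179
eef_pos: [0.5881, -0.2409, 0.0286]
contact_force: [-0.4, -0.3, -4.7]
opening: 0.182
```

```bash
python3 -m crank '0 0 2 0 0 0;0 0 0 0 0 0' | grep -E 'pos|force|open'
python3 -m crank '0 0 1 0 0 0;0 0 0 0 0 0' | grep -E 'pos|force|open'
```

```text
eef_pos: [0.5885, -0.2412, 0.0276]
contact_force: [-2.0, 0.4, -1.0]
opening: 0.182
eef_pos: [0.5885, -0.2413, 0.0274]
contact_force: [-4.6, 1.6, 5.2]
opening: 0.183
```

```bash
python3 -m crank '0 0 0 0 0 0;0 0 0 0 0 0' 0 | grep -E 'pos|force|open'
python3 -m crank '0 0 -40 0 0 0;0 0 -60 0 0 0;0 0 -60 0 0 0;0 0 -60 0 0 0;0 0 0 0 0 0' | grep -E 'pos|force|open'
python3 -c "
from h import *
plan([.5,.31,.28],np.radians(86));snap('side','s28');snap('wrist','w28');snap('top','t28')"
```

```text
eef_pos: [0.5892, -0.2414, 0.0265]
contact_force: [0.1, 0.4, -1.0]
opening: 0.503
eef_pos: [0.5918, -0.2429, 0.2544]
contact_force: [0.2, -0.3, 0.0]
opening: 0.502
shift mm [ 545.5 -127.4  -31.1] n 10 per row [ 54.5 -12.7  -3.1]
turn [0.0134 0.007  0.0042] n 1 per row [0.0134 0.007  0.0042]
now [ 0.5918 -0.2429  0.2544] yaw 86.24 q6 -2.05 t 38.85 F [ 0.2 -0.3  0. ] op 0.502
```

View pics/s28.png

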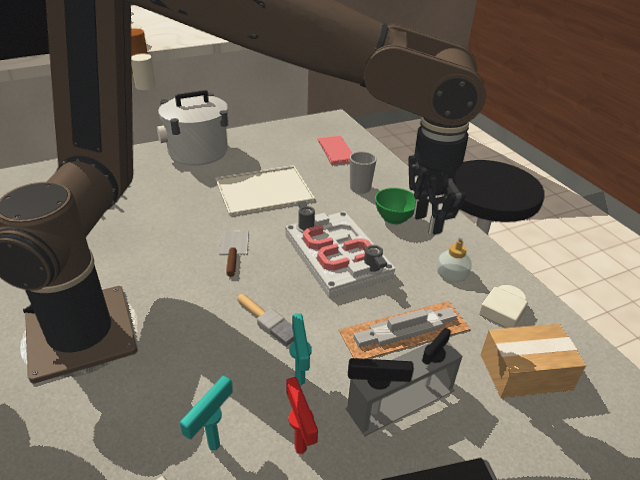

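View pics/w28.png

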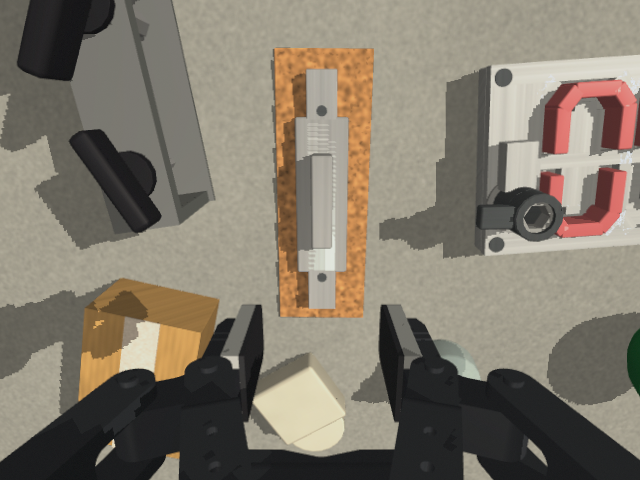

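```bash
python3 -m crank '54 -12 -9 0.012 0.006 0;54 -12 -9 0 0 0;54 -12 -9 0 0 0;54 -12 -9 0 0 0;54 -12 -9 0 0 0' | grep pos
python3 -m crank '54 -12 0 0 0 0;54 -12 0 0 0 0;0 0 0 0 0 0;0 0 0 0 0 0' | grep pos
python3 -c "
from h import *
s=readout.get_state();snap('wrist','w29');np.save('s29.npy',np.r_[s['eef_pos'],s['tcp_rot']]);plan()"
```

```text
eef_pos: [0.5453, 0.0338, 0.2901]
eef_pos: [0.5294, 0.1411, 0.2918]
now [0.5297 0.1405 0.2922] yaw 86.18 q6 -1.43 t 40.175 F [ 0.3 -0.9 -0.5] op 0.501
```

View pics/w29.png

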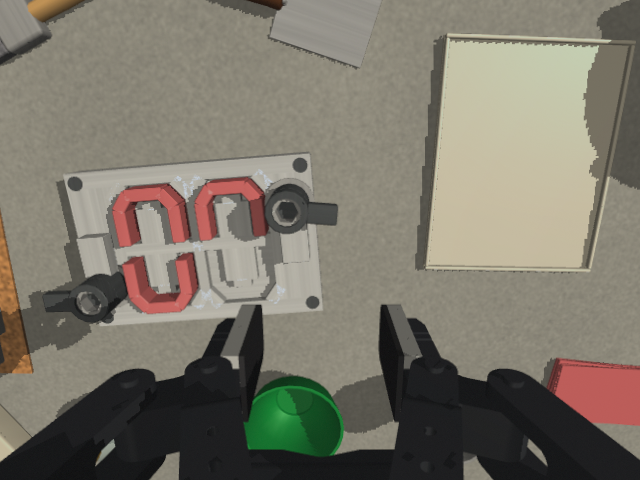

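```bash
python3 -c "
from h import *
v=np.load('s29.npy');C=cal('wrist',dict(eef_pos=v[:3],tcp_rot=v[3:]))
t=unproj(C,[(447,35),(633,42),(590,271),(428,268)],.01);print('tray',t.round(4).tolist(),t.mean(0))
for n,p in dict(A=[(216,180),(251,177),(219,193),(251,190)],B=[(133,188),(170,185),(133,199),(171,196)],C=[(145,313),(182,311),(144,299),(180,297)]).items():
    w=unproj(C,p,.046);print(n,w[:,:2].round(4).tolist(),w.mean(0).round(4))
print(proj(C,[[.5102,.0563,.046],[.5112,-.0217,.046],[.6232,-.0201,.046]]))
zoom('w29',60,140,270,190,2.9,'w29z')
"
```

```text
tray [[0.3884, 0.2679, 0.01], [0.4032, 0.4432, 0.01], [0.6293, 0.4258, 0.01], [0.6139, 0.2508, 0.01]] [0.50868735 0.34691504 0.01      ]
A [[0.5026, 0.0484], [0.5021, 0.0806], [0.5147, 0.0496], [0.5139, 0.0793]] [0.5083 0.0645 0.046 ]
B [[0.5047, -0.0289], [0.5043, 0.0057], [0.5148, -0.0308], [0.5144, 0.0049]] [ 0.5095 -0.0123  0.046 ]
C [[0.6296, -0.0404], [0.6298, -0.0029], [0.6145, -0.0386], [0.6147, -0.0025]] [ 0.6222 -0.0211  0.046 ]
[[225.6363785  187.68131485]
 [141.96060588 194.49754171]
 [163.88661615 305.93260838]]
```

View pics/w29z.png

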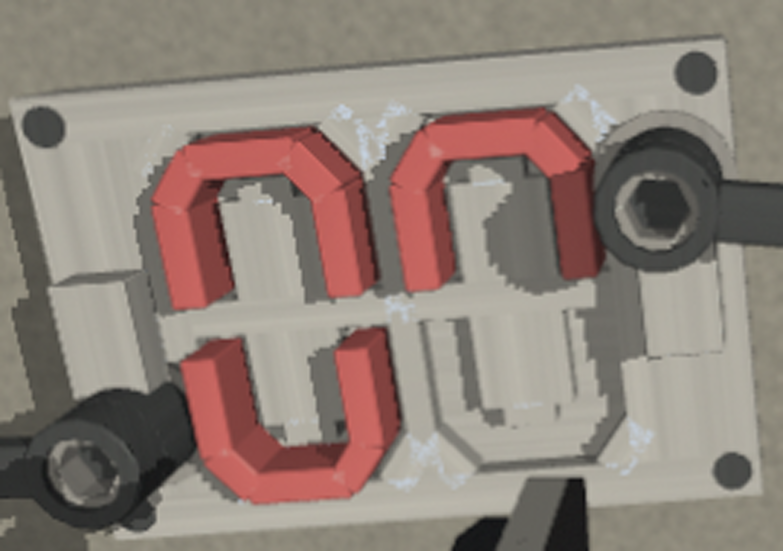

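```bash
python3 -m crank '0 0 0 0 0 0.166;0 0 0 0 0 0.166;0 0 0 0 0 0.166;0 0 0 0 0 0.166;0 0 0 0 0 0.166' 0 40| grep pos
python3 -m crank '0 0 0 0 0 0.166;0 0 0 0 0 0.166;0 0 0 0 0 0.166;0 0 0 0 0 0.162;0 0 0 0 0 0' | grep pos
python3 -c "
from h import *
plan([.510,.0575,.10],np.radians(.8))"
```

```text
eef_pos: [0.5302, 0.1395, 0.2931]
eef_pos: [0.5302, 0.1398, 0.2932]
shift mm [-18.9  83.3 192.9] n 4 per row [-4.7 20.8 48.2]
turn [-0.0068  0.0128  0.0003] n 1 per row [-0.0068  0.0128  0.0003]
now [0.5302 0.1398 0.2932] yaw 0.82 q6 0.05 t 41.425 F [ 0.5  0.1 -0.5] op 0.5
```

```bash
python3 -m crank '-5 21 48 -0.007 0.013 0;-5 21 48 0 0 0;-5 21 48 0 0 0;-4 20 49 0 0 0;0 0 0 0 0 0' | grep pos
python3 -c "
from h import *
plan([.510,.0575,.034],np.radians(.8));snap('wrist','w30')"
```

```text
eef_pos: [0.508, 0.0571, 0.0962]
shift mm [ 2.6 -0.3 62.2] n 2 per row [ 1.3 -0.1 31.1]
turn [-0.0011  0.0092 -0.0001] n 1 per row [-0.0011  0.0092 -0.0001]
now [0.508  0.0571 0.0962] yaw 0.79 q6 -0.1 t 42.05 F [ 0.9 -0.2  0. ] op 0.498
```

View pics/w30.png

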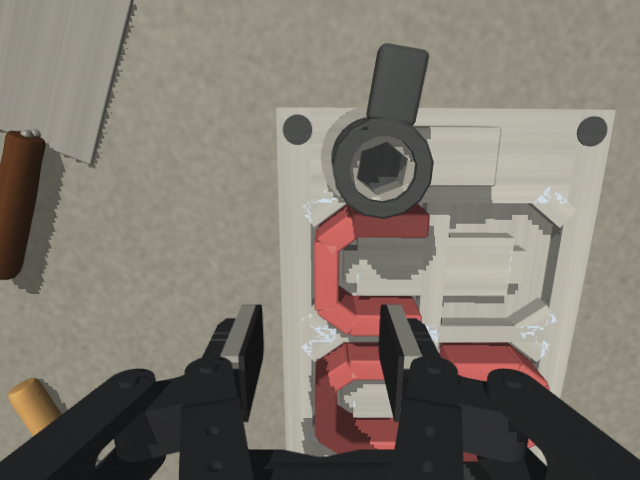

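```bash
python3 -m crank '2 0 30 0 0.008 0;0 0 20 0 0 0;0 0 9 0 0 0;0 0 0 0 0 0' | grep -E 'pos|force'
python3 -c "
from h import *
plan([.510,.0575,.034],np.radians(.8));snap('wrist','w31')"
```

```text
eef_pos: [0.5152, 0.0587, 0.043]
contact_force: [-0.4, 0.1, -0.7]
shift mm [-5.3  1.1  8.9] n 1 per row [-5.3  1.1  8.9]
turn [ 0.     -0.0111  0.0018] n 1 per row [ 0.     -0.0111  0.0018]
now [0.5152 0.0587 0.043 ] yaw 0.91 q6 -0.1 t 42.6 F [-0.4  0.1 -0.7] op 0.501
```

View pics/w31.png

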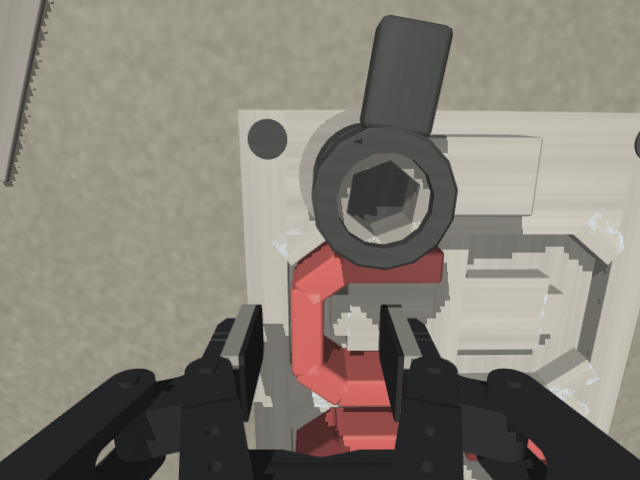

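```bash
python3 -m crank '-4.5 0.5 4 0 -0.008 0;0 0 3 0 0 0;0 0 0 0 0 0;0 0 0 0 0 0' | grep -E 'pos|force'
python3 -c "
from h import *
plan([.510,.0575,.034],np.radians(.8))"
```

```text
eef_pos: [0.5096, 0.0579, 0.0347]
contact_force: [-0.0, -0.5, -0.2]
shift mm [0.4 0.5 0.7] n 1 per row [0.4 0.5 0.7]
turn [-0.0001 -0.0012  0.0011] n 1 per row [-0.0001 -0.0012  0.0011]
now [0.5096 0.0579 0.0347] yaw 0.86 q6 -0.1 t 43.15 F [-0.  -0.5 -0.2] op 0.499
```

```bash
python3 -m crank '0.4 0 2 0 0 0;0 0 0 0 0 0;0 0 0 0 0 0;0 0 0 0 0 0' -1 40 | grep -E 'pos|force|open'
python3 -m crank '0 0 -6 0 0 0;0 0 -12 0 0 0;0 0 -20 0 0 0;0 0 -30 0 0 0;0 0 0 0 0 0' | grep -E 'pos|force|open'
python3 -c "
from h import *
snap('wrist','w32');snap('side','s32');plan([.4414,.3912,.11])"
```

```text
eef_pos: [0.51, 0.058, 0.0326]
contact_force: [-0.0, 0.1, -0.5]
opening: 0.128
eef_pos: [0.5123, 0.0578, 0.1041]
contact_force: [-0.1, 0.1, -0.5]
opening: 0.125
shift mm [ -63.5 -334.2   -9.2] n 6 per row [-10.6 -55.7  -1.5]
now [0.5099 0.058  0.1009] yaw 0.86 q6 -0.1 t 44.375 F [-0.5  0.3 -1. ] op 0.13
```

View pics/w32.png

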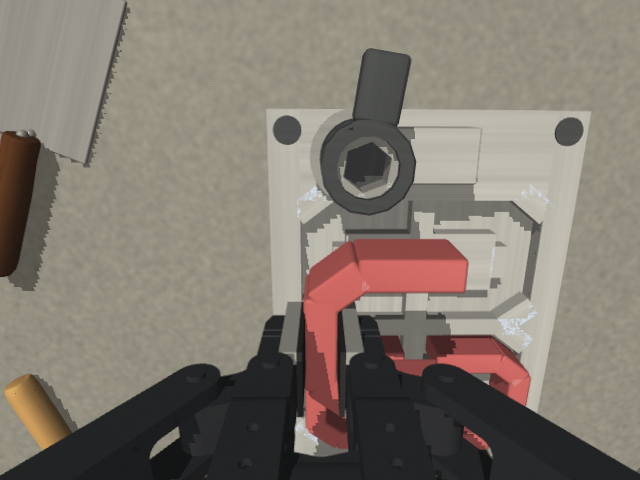

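View pics/s32.png

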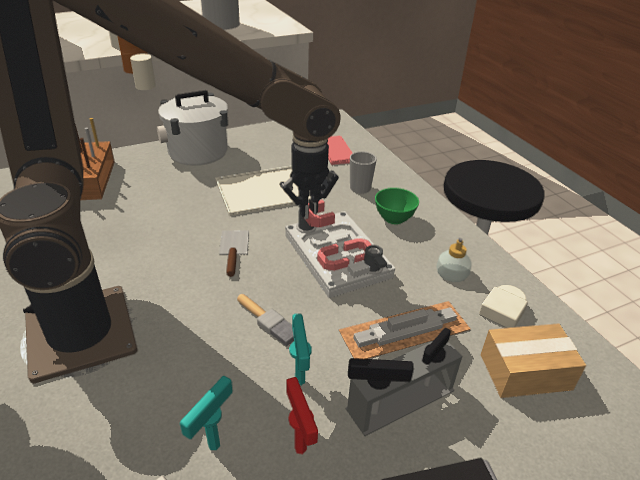

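```bash
python3 -m crank '-2 -5 -30 0 0 0;-11.5 -55 0 0 0 0;-12 -55 0 0 0 0;-12 -55 0 0 0 0;-12 -55 0 0 0 0' | grep -E 'pos|force|open'
python3 -m crank '-11 -55 0 0 0 0;-5 -54 0 0 0 0;0 0 0 0 0 0;0 0 0 0 0 0' | grep -E 'pos|force|open'
python3 -c "
from h import *
snap('wrist','w33');plan([.4414,.3912,.05],np.radians(.8))"
```

```text
eef_pos: [0.4555, 0.2834, 0.129]
contact_force: [0.7, -0.2, -0.6]
opening: 0.125
eef_pos: [0.4385, 0.3902, 0.1289]
contact_force: [0.8, -0.0, -1.0]
opening: 0.129
shift mm [ 2.6 -1.5 79.2] n 2 per row [ 1.3 -0.8 39.6]
turn [0.0016 0.001  0.0005] n 1 per row [0.0016 0.001  0.0005]
now [0.4389 0.3897 0.1292] yaw 0.83 q6 0.54 t 45.55 F [0.5 0.4 0.2] op 0.128
```

View pics/w33.png

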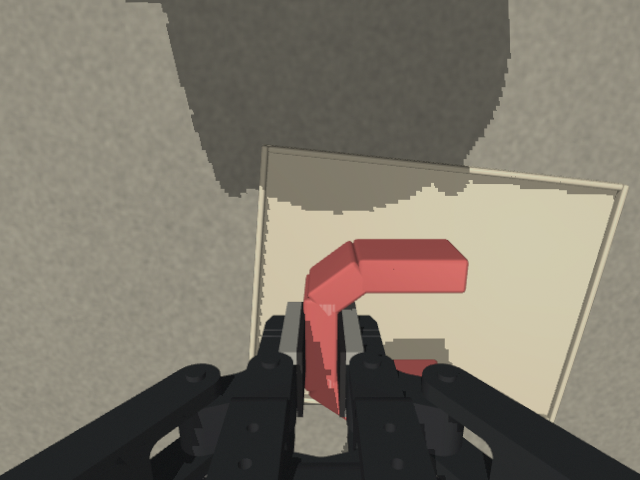

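```bash
python3 -c "
from h import *
s=readout.get_state();C=cal('wrist',s)
t=unproj(C,[(265,148),(625,187),(551,418),(250,360)],.01);print(t.round(4).tolist())
e=t[1]-t[0];print(np.degrees(np.arctan2(e[1],e[0])),np.linalg.norm(e))
x=e/np.linalg.norm(e);y=np.array([-x[1],x[0],0]);c=t[0]+x*.115-y*.09;print('centre',c)
"
```

```text
[[0.4046, 0.4441, 0.01], [0.6286, 0.4244, 0.01], [0.6125, 0.2512, 0.01], [0.3905, 0.2981, 0.01]]
-5.027921825679575 0.22489737229596518
centre [0.51122065 0.34437232 0.01      ]
```

```bash
python3 -m crank '2.6 -1.5 40 0 0 0;0 0 40 0 0 0;0 0 24 0 0 0;0 0 0 0 0 0;0 0 0 0 0 0' | grep -E 'pos|force|open'
python3 -m crank '0 0 5 0 0 0;0 0 0 0 0 0' | grep -E 'pos|force|open'
```

```text
eef_pos: [0.4431, 0.3921, 0.0277]
contact_force: [-0.1, 0.1, -0.4]
opening: 0.123
eef_pos: [0.4424, 0.3926, 0.0223]
contact_force: [0.3, 0.8, -0.6]
opening: 0.126
```

```bash
python3 -m crank '0 0 3 0 0 0;0 0 0 0 0 0' | grep -E 'pos|force|open'
python3 -m crank '0 0 2 0 0 0;0 0 0 0 0 0' | grep -E 'pos|force|open'
python3 -m crank '0 0 1 0 0 0;0 0 0 0 0 0' | grep -E 'pos|force|open'
```

```text
eef_pos: [0.4419, 0.3924, 0.0185]
contact_force: [-0.3, 0.2, 0.1]
opening: 0.128
eef_pos: [0.4422, 0.3926, 0.0166]
contact_force: [-1.3, 0.8, 0.4]
opening: 0.127
eef_pos: [0.4422, 0.3926, 0.0166]
contact_force: [-1.7, -1.1, 5.1]
opening: 0.13
```

```bash
python3 -m crank '0 0 0 0 0 0;0 0 0 0 0 0' -0.3 | grep -E 'pos|force|open'
python3 -m crank '0 0 -20 0 0 0;0 0 -50 0 0 0;0 0 -55 0 0 0;0 0 0 0 0 0;0 0 0 0 0 0' | grep -E 'pos|force|open'
python3 -c "
from h import *
s=readout.get_state();snap('wrist','w34');snap('side','s34');plan([.5112,-.0205,.13],np.radians(.8))"
```

```text
eef_pos: [0.442, 0.3924, 0.0154]
contact_force: [-1.5, 0.0, -0.4]
opening: 0.347
eef_pos: [0.4419, 0.3925, 0.1414]
contact_force: [0.6, 0.5, -1.5]
opening: 0.347
shift mm [ 64.1 413.3   9.7] n 7 per row [ 9.2 59.   1.4]
turn [0.0014 0.0013 0.001 ] n 1 per row [0.0014 0.0013 0.001 ]
now [0.441  0.3918 0.1392] yaw 0.86 q6 0.54 t 48.15 F [-0.8  0.1  0.3] op 0.343
```

View pics/w34.png

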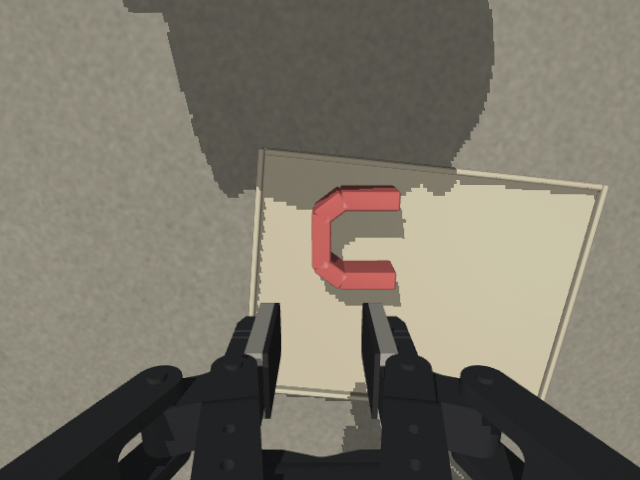

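View pics/s34.png

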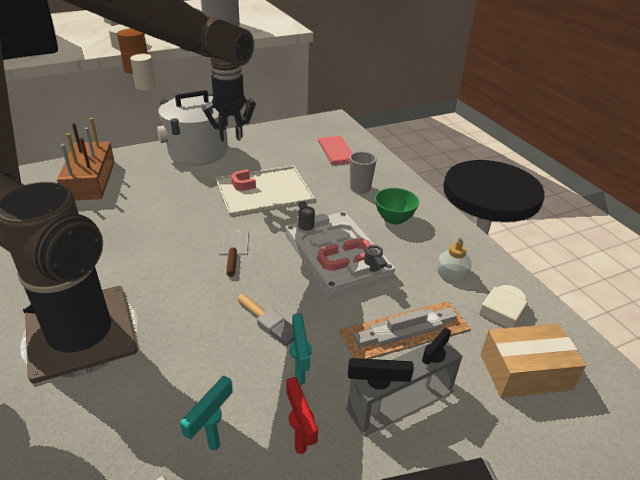

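Rim A lies flat in the tray. Next rim B.

```bash
python3 -m crank '9 59 0 0 0 0;9 59 0 0 0 0;9 59 0 0 0 0;9 59 0 0 0 0;9 59 0 0 0 0' 0 | grep -E 'pos'
python3 -m crank '9 59 0 0 0 0;10 59 0 0 0 0;0 0 30 0 0 0;0 0 0 0 0 0;0 0 0 0 0 0' | grep -E 'pos'
python3 -c "
from h import *
s=readout.get_state();snap('wrist','w35');plan([.5112,-.0205,.0325],np.radians(.8))
C=cal('wrist',s);print(proj(C,[[.5112,-.0217,.046],[.6232,-.0201,.046]]))
print([(round(r['p'],2),np.round(np.array(r['xy'])*[640,480]).tolist()) for r in optics.recognise('wrist','rim1')])"
```

```text
eef_pos: [0.4903, 0.0963, 0.139]
eef_pos: [0.5116, -0.0189, 0.1102]
shift mm [-1.1  1.7 78.4] n 2 per row [-0.5  0.8 39.2]
turn [-0.0001 -0.001   0.0024] n 1 per row [-0.0001 -0.001   0.0024]
now [ 0.5122 -0.0188  0.1109] yaw 0.94 q6 -0.25 t 49.45 F [-0.4 -0.7  0.7] op 0.497
[[319.54906979 270.55995709]
 [534.76709988 270.84934875]]
[(0.86, [341.0, 240.0]), (0.74, [504.0, 275.0])]
```

View pics/w35.png

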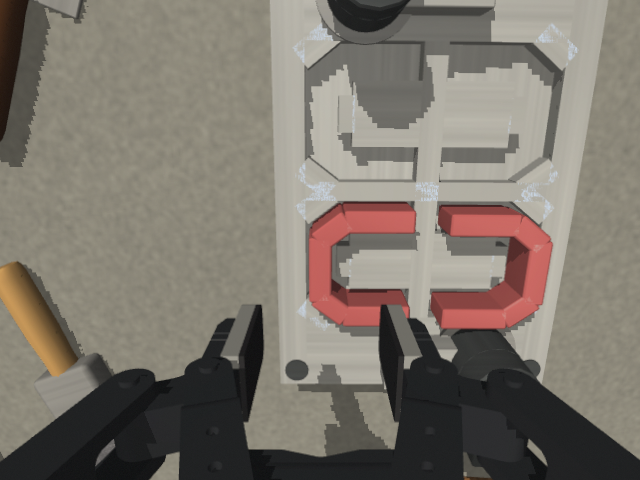

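```bash
python3 -m crank '-1 1.5 40 0 0 0;0 0 25 0 0 0;0 0 0 0 0 0;0 0 0 0 0 0' | grep -E 'pos|force'
python3 -m crank '0 0 10 0 0 0;0 0 0 0 0 0;0 0 0 0 0 0' | grep -E 'pos|force'
```

```text
eef_pos: [0.5124, -0.0209, 0.0472]
contact_force: [0.3, 0.6, -0.2]
eef_pos: [0.5114, -0.0211, 0.0359]
contact_force: [-1.1, -0.3, 0.1]
```

```bash
python3 -m crank '0 0 3 0 0 0;0 0 0 0 0 0;0 0 0 0 0 0' | grep -E 'pos|force'
python3 -m crank '0 0 0 0 0 0;0 0 0 0 0 0;0 0 0 0 0 0' -1 40 | grep -E 'pos|force|open'
python3 -m crank '0 0 -6 0 0 0;0 0 -12 0 0 0;0 0 -25 0 0 0;0 0 -50 0 0 0;0 0 0 0 0 0' | grep -E 'pos|force|open'
python3 -c "
from h import *
snap('wrist','w36');plan([.4351,.3075,.125],np.radians(.8))"
```

```text
eef_pos: [0.5112, -0.021, 0.0326]
contact_force: [-0.8, 0.3, -0.2]
eef_pos: [0.5115, -0.0211, 0.0329]
contact_force: [-0.2, -0.1, 2.2]
opening: 0.129
eef_pos: [0.5147, -0.0218, 0.1314]
contact_force: [1.0, -0.0, -0.2]
opening: 0.126
shift mm [ -72.9 -330.1    2.7] n 6 per row [-12.1 -55.    0.5]
turn [ 0.0014 -0.0069  0.0011] n 1 per row [ 0.0014 -0.0069  0.0011]
now [ 0.5129 -0.0214  0.1287] yaw 0.86 q6 -0.26 t 51.8 F [-0.3 -0.2 -1.5] op 0.126
```

View pics/w36.png

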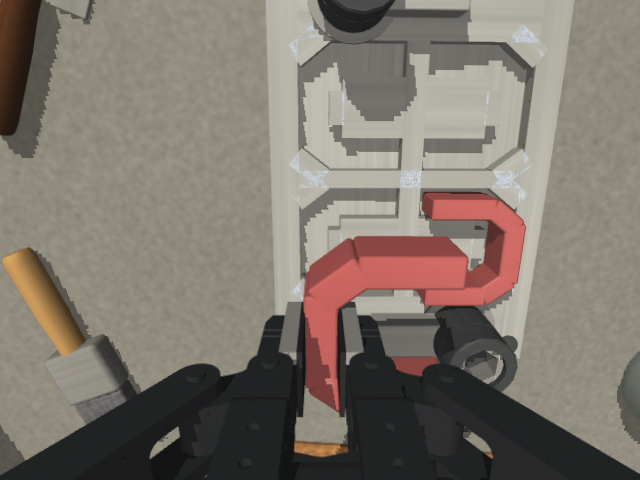

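```bash
python3 -m crank '-12 -55 0 0 0 0;-12 -55 0 0 0 0;-12 -55 0 0 0 0;-12 -55 0 0 0 0;-12 -55 0 0 0 0' | grep -E 'pos|open'
python3 -m crank '-12 -55 0 0 0 0;0 0 0 0 0 0;0 0 40 0 0 0;0 0 20 0 0 0;0 0 0 0 0 0' | grep -E 'pos|open'
python3 -c "
from h import *
snap('wrist','w37');snap('side','s37');plan([.4351,.3075,.0166],np.radians(.8))"
```

```text
eef_pos: [0.4454, 0.2544, 0.1244]
opening: 0.126
eef_pos: [0.4322, 0.3059, 0.0627]
opening: 0.129
shift mm [ 0.6 -0.4 49. ] n 1 per row [ 0.6 -0.4 49. ]
turn [ 0.0003 -0.0007  0.0001] n 1 per row [ 0.0003 -0.0007  0.0001]
now [0.4345 0.3071 0.0656] yaw 0.81 q6 0.41 t 53.15 F [0.2 0.1 0.4] op 0.128
```

View pics/w37.png

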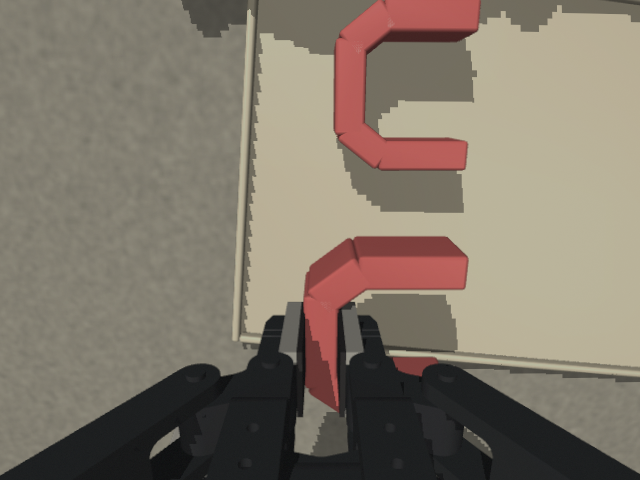

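```bash
python3 -c "
from h import *
s=readout.get_state();C=cal('wrist',s);print(unproj(C,[(241,337),(460,357),(636,378),(250,10)],.01).round(4).tolist())"
python3 -m crank '0.6 0 30 0 0 0;0 0 11 0 0 0;0 0 0 0 0 0;0 0 0 0 0 0' | grep -E 'pos|force|open'
```

```text
[[0.3936, 0.2699, 0.01], [0.5095, 0.2595, 0.01], [0.6089, 0.2468, 0.01], [0.4034, 0.4235, 0.01]]
eef_pos: [0.4358, 0.3082, 0.0258]
contact_force: [-0.1, -0.3, -0.4]
opening: 0.124
```

```bash
python3 -m crank '0 -4 3 0 0 0;0 0 3 0 0 0;0 0 0 0 0 0' | grep -E 'pos|force|open'
python3 -m crank '0 0 2 0 0 0;0 0 0 0 0 0' | grep -E 'pos|force|open'
python3 -m crank '0 0 2 0 0 0;0 0 0 0 0 0' | grep -E 'pos|force|open'
```

```text
eef_pos: [0.4346, 0.3119, 0.0184]
contact_force: [-0.1, 0.7, 0.6]
opening: 0.122
eef_pos: [0.4351, 0.312, 0.0169]
contact_force: [-0.3, 0.8, 2.0]
opening: 0.126
eef_pos: [0.4351, 0.312, 0.0168]
contact_force: [-5.7, -3.2, 13.5]
opening: 0.128
```

```bash
python3 -m crank '0 0 -2 0 0 0;0 0 0 0 0 0;0 0 0 0 0 0' -0.3 | grep -E 'pos|force|open'
python3 -m crank '0 0 -20 0 0 0;0 0 -50 0 0 0;0 0 -50 0 0 0;0 0 0 0 0 0' | grep -E 'pos|force|open'
python3 -c "
from h import *
snap('wrist','w38');snap('side','s38');plan([.6232,-.0195,.14],np.radians(.8))"
```

```text
eef_pos: [0.4347, 0.3117, 0.0162]
contact_force: [0.4, 0.1, 0.1]
opening: 0.346
eef_pos: [0.4378, 0.3133, 0.1416]
contact_force: [0.5, 0.4, -0.8]
opening: 0.352
shift mm [183.5 334.1  -3.3] n 7 per row [26.2 47.7 -0.5]
turn [-0.0002 -0.0014  0.001 ] n 1 per row [-0.0002 -0.0014  0.001 ]
now [0.4347 0.3118 0.1365] yaw 0.86 q6 0.42 t 55.5 F [-1.2  0.7 -0.3] op 0.35
```

View pics/s38.png

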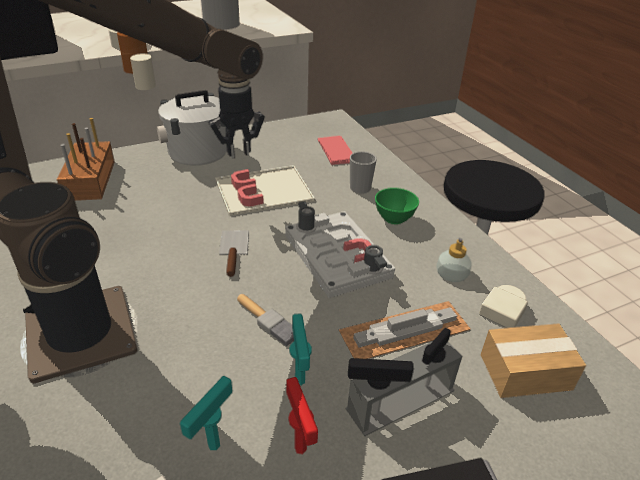

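```bash
python3 -m crank '26 48 0 0 0 0;26 48 0 0 0 0;26 48 0 0 0 0;26 48 0 0 0 0;26 48 0 0 0 0' 0 | grep -E 'pos'
python3 -m crank '26 48 0 0 0 0;27 46 0 0 0 0;0 0 25 0 0 0;0 0 0 0 0 0;0 0 0 0 0 0' | grep -E 'pos'
python3 -c "
from h import *
s=readout.get_state();snap('wrist','w39');plan([.6232,-.0195,.0325],np.radians(.8))
C=cal('wrist',s);print(proj(C,[[.6232,-.0201,.046]]))"
```

```text
eef_pos: [0.5674, 0.0722, 0.1338]
eef_pos: [0.6218, -0.0187, 0.1105]
shift mm [ 0.8  0.9 79. ] n 2 per row [ 0.4  0.4 39.5]
turn [-0.0003 -0.0003  0.002 ] n 1 per row [-0.0003 -0.0003  0.002 ]
now [ 0.6224 -0.0187  0.1115] yaw 0.91 q6 -0.21 t 56.8 F [-0.  -0.4  0.1] op 0.502
[[323.27820709 267.77962654]]
```

View pics/w39.png

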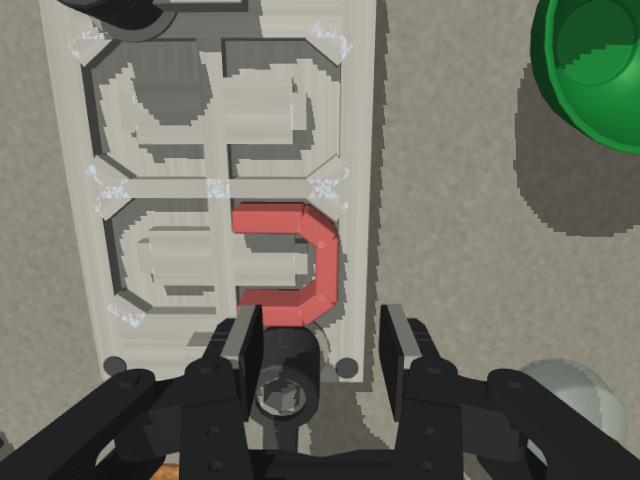

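```bash
python3 -m crank '1 0.5 40 0 0 0;0 0 25 0 0 0;0 0 0 0 0 0;0 0 0 0 0 0' | grep -E 'pos|force'
python3 -m crank '0 0 10 0 0 0;0 0 0 0 0 0;0 0 0 0 0 0' | grep -E 'pos|force'
```

```text
eef_pos: [0.6249, -0.0196, 0.0486]
contact_force: [-0.5, 0.2, -0.2]
eef_pos: [0.6239, -0.0199, 0.037]
contact_force: [0.4, -0.1, 0.2]
```

```bash
python3 -m crank '-0.5 0 4 0 0 0;0 0 0 0 0 0;0 0 0 0 0 0' | grep -E 'pos|force'
python3 -m crank '0 0 0 0 0 0;0 0 0 0 0 0;0 0 0 0 0 0' -1 40 | grep -E 'pos|force|open'
python3 -m crank '0 0 -6 0 0 0;0 0 -12 0 0 0;0 0 -25 0 0 0;0 0 -50 0 0 0;0 0 0 0 0 0' | grep -E 'pos|force|open'
python3 -c "
from h import *
snap('wrist','w40');plan([.5847,.3383,.125],np.radians(.8))"
```

```text
eef_pos: [0.6233, -0.0199, 0.0327]
contact_force: [0.4, 0.3, -0.4]
eef_pos: [0.6236, -0.0199, 0.033]
contact_force: [-1.2, 0.1, 0.5]
opening: 0.123
eef_pos: [0.627, -0.0205, 0.1325]
contact_force: [-0.5, -0.1, -0.5]
opening: 0.124
shift mm [ -35.1 -359.1    3.7] n 7 per row [ -5.  -51.3   0.5]
turn [ 0.0013 -0.0074  0.0011] n 1 per row [ 0.0013 -0.0074  0.0011]
now [ 0.6251 -0.0202  0.1294] yaw 0.86 q6 -0.21 t 59.1 F [-0.2  0.4 -0.9] op 0.126
```

View pics/w40.png

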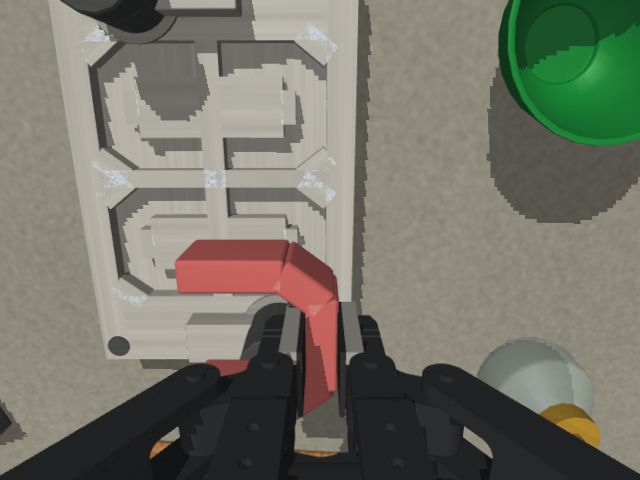

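```bash
python3 -m crank '-5 -51 0 0 0 0;-5 -51 0 0 0 0;-5 -51 0 0 0 0;-5 -51 0 0 0 0;-5 -51 0 0 0 0' | grep -E 'pos|open'
python3 -m crank '-5 -51 0 0 0 0;-5 -52 0 0 0 0;0 0 30 0 0 0;0 0 20 0 0 0;0 0 0 0 0 0' | grep -E 'pos|open'
python3 -c "
from h import *
snap('wrist','w41');plan([.5847,.3383,.0166],np.radians(.8))"
```

```text
eef_pos: [0.593, 0.2361, 0.1241]
opening: 0.126
eef_pos: [0.5806, 0.3361, 0.0719]
opening: 0.131
shift mm [ 2.8 -1.9 57.3] n 1 per row [ 2.8 -1.9 57.3]
turn [ 0.0013  0.0024 -0.    ] n 1 per row [ 0.0013  0.0024 -0.    ]
now [0.582  0.3364 0.0739] yaw 0.8 q6 0.36 t 60.4 F [ 0.4 -1.  -0.9] op 0.125
```

View pics/w41.png

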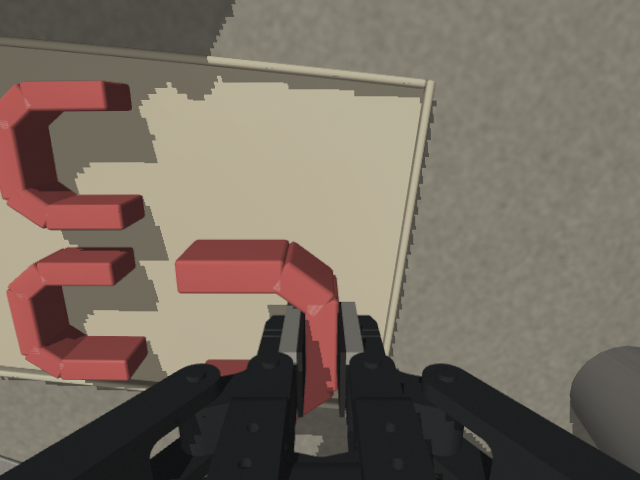

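```bash
python3 -m crank '0 -2 30 0 0 0;0 0 18 0 0 0;0 0 0 0 0 0;0 0 0 0 0 0' | grep -E 'pos|force|open'
python3 -m crank '0 0 5 0 0 0;0 0 2 0 0 0;0 0 0 0 0 0' | grep -E 'pos|force|open'
python3 -m crank '0 0 2 0 0 0;0 0 0 0 0 0' | grep -E 'pos|force|open'
```

```text
eef_pos: [0.5838, 0.3396, 0.0289]
contact_force: [-0.3, 0.6, -1.3]
opening: 0.126
eef_pos: [0.5829, 0.3396, 0.0207]
contact_force: [0.7, -0.7, -0.6]
opening: 0.128
eef_pos: [0.5828, 0.3396, 0.0186]
contact_force: [0.3, 0.4, 0.2]
opening: 0.127
```

```bash
python3 -m crank '0 0 2 0 0 0;0 0 0 0 0 0' | grep -E 'pos|force|open'
python3 -m crank '0 0 1 0 0 0;0 0 0 0 0 0' | grep -E 'pos|force|open'
python3 -m crank '0 0 0 0 0 0;0 0 0 0 0 0;0 0 0 0 0 0' -0.3 | grep -E 'pos|force|open'
python3 -m crank '0 0 -20 0 0 0;0 0 -50 0 0 0;0 0 -60 0 0 0;0 0 -60 0 0 0;0 0 0 0 0 0' | grep -E 'pos|force|open'
python3 -m crank '-40 0 -10 0 0 0;-40 0 -10 0 0 0;0 0 0 0 0 0'| grep pos
python3 -c "
from h import *
snap('wrist','w42');snap('side','s42');snap('top','t42')"
```

```text
eef_pos: [0.5833, 0.3397, 0.017]
contact_force: [-0.1, 0.4, 0.4]
opening: 0.126
eef_pos: [0.5833, 0.3397, 0.017]
contact_force: [-2.1, -0.9, 4.3]
opening: 0.123
eef_pos: [0.5828, 0.3395, 0.0153]
contact_force: [-0.6, 0.2, 0.6]
opening: 0.352
eef_pos: [0.5865, 0.3412, 0.2163]
contact_force: [-0.1, -0.6, -0.8]
opening: 0.352
eef_pos: [0.5008, 0.3387, 0.2266]
```

View pics/w42.png

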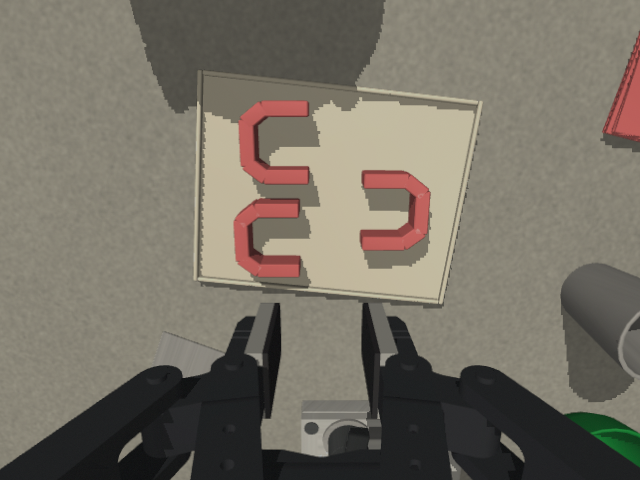

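View pics/s42.png

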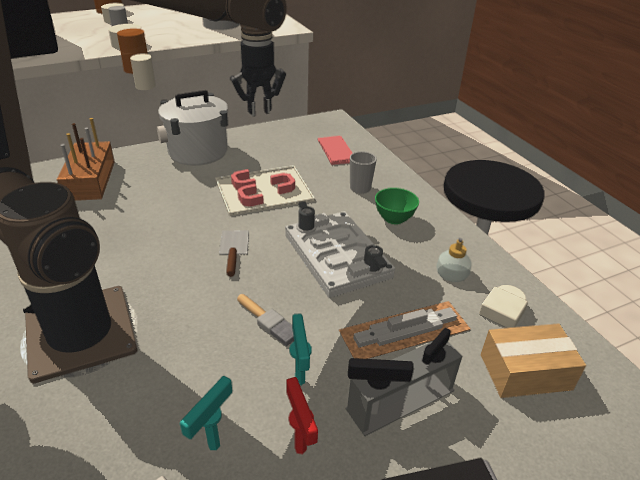

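View pics/t42.png

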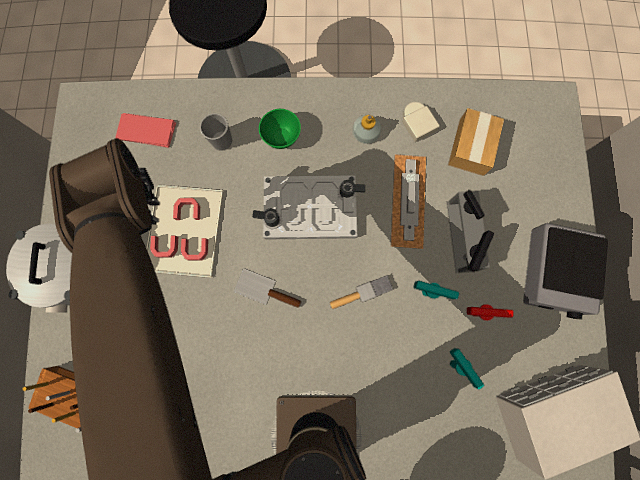

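```bash
python3 -c "
from h import *
zoom('t42',380,145,120,140,4.2,'t42z')"
```

```text
(no output)
```

View pics/t42z.png

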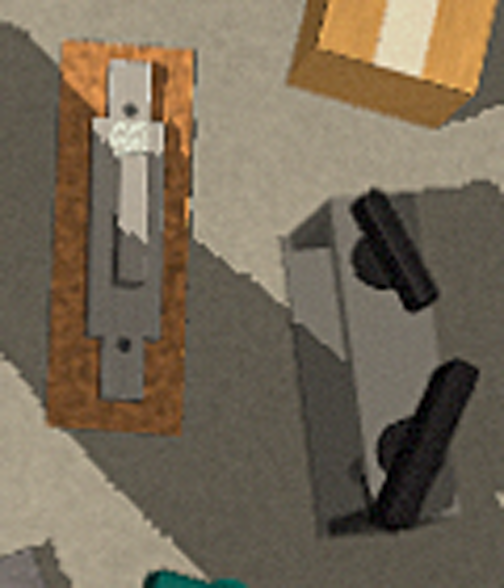

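The bar is centred on the mat and both keys are in the rack. Handing in.

```bash
python3 -c "
from h import *
print(ctrl.sign_off())"
```

```text
the job is handed in; nothing more can be done
None
```

The mould is unloaded and the job is handed in. It took about 62 s of the 210 s.

- **Clamps:** I took the thick key from the rack and turned clamp b, then clamp a, anticlockwise. Both dogs now point straight away from the bar in the pictures.
- **Key:** It is back in its rack hole, hanging by its collar, with the handle at a different angle from the start. It had tilted about 5° in the grip after clamp a, so I tilted the tool to match before putting it back.
- **Bar:** It lies flat and centred along the cork mat.
- **Rims:** Three rims were present. All three lie flat in the white tray, apart from each other, and all four cavities are empty.
- **Surroundings:** The last top and side pictures show the lamp, beaker, bowl and look-alike keys where they were. The gripper was clear of everything when I handed in.

**Seating of clamp a:** The key stopped firmly, but the tool stood about 1.2 mm higher than it had for clamp b, and sank that much during the turn. The side picture agreed with clamp b to about 1 mm. I can't say whether the key slipped slightly in the grip or was about 1 mm short of fully home when the turn began.

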